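# Pack the casting kit on the tray

### The arm

A 6-joint arm with a two-finger parallel gripper is mounted at the origin on a cart in front of the work surface, level with it; the furniture and walls round the work are solid. World frame = base frame: x ahead of the robot, y to its left, z up, the work surface at z = 0. Lengths are in mm, angles in rad, forces in N, time in s.
With the tool pointing down it reaches from about 400 to 925 mm from the base axis. Payload 12.5 kg.
Tool frame: the origin (TCP) lies on the centre line of the jaws, within the pads' length; the fingertips stand 19 mm ahead of it and the grasp point (between the pads) is the TCP; y points along the fingers, x is the direction in which the jaws open and shut, and the axes are right-handed (so a half turn about y gives the same grasp; the last joint's range is limited). The gripper opens to 95 mm and grips with 3 to 60 N. Pads are 20 mm wide; open, the fingers measure 119 mm over their backs; the gripper's body (75 mm by 180 mm) begins 59 mm behind the grasp point.
Start: joints at [-1.29, 0.491, 1.559, -0, 1.092, -0.106], TCP at [235.791, -578.836, 201.561] pointing down, gripper open.
Joint ranges: [-3.1, 3.1], [-0.84, 2.19], [0.05, 2.79], [-1.13, 4.28], [0.06, 2.93], [-2.69, 2.69]. Speed limits (rad/s): [2.22, 2.22, 2.79, 3.14, 3.14, 3.14].

### API

Orientations are given as [roll, pitch, yaw] about the fixed x, y, z axes, in that order (R = Rz(yaw) Ry(pitch) Rx(roll)).
In Python, from cell import env gives the robot as it stands. The module is installed in compiled form; this text tells all that it offers.
- The arm moves only by the tool move_arm, never from a script. Its argument "rows" is a list of rows, each an object of numbers: "tx", "ty", "tz": the shift along the tool's x, y, z in cm; "rx", "ry", "rz": the turn, a rotation vector about the tool's x, y, z in rad; "grip": the opening in per cent of the stroke, from 0 (shut) to 100 (fully open). In form: [{"tx": .., "ty": .., "tz": .., "rx": .., "ry": .., "rz": .., "grip": ..}, ...]. A call has 1 to 10 rows; each row shifts and turns the commanded pose from where the row before left it, along the tool's axes as they then stand; what a row does not reach is not made up. A row lasts 1/12 s, in which the tool goes at most 41.7 mm and 7.16 degrees, less where a joint would pass 70% of its speed; a pose out of reach is approached as far as the arm can. A call is refused whole if a number of a shift passes 4.17 or a number of a turn 0.125, either way. A call with a gripper value outside its range is refused whole. The fingers move at their own pace and stop on an object; the grip force is fixed at half the most. Time passes only in rows, so rows that do not move let the fingers close. It gives the time, the measured TCP pose, the force and the opening at its end, in the units of the state.
- env.state(): the state, without advancing time (a new reading comes with each control period).
- env.read_camera(name): name is "side" or "top"; returns (picture, depth): 480x640x3 uint8, blue, green, red; 480x640 float32, mm along the optical axis (not along the pixel's ray), 0 where there is no reading.
- env.calibration(name): a dict with "vertical_fov" (degrees; the focal length in pixels is half the picture's height over the tangent of half this angle, whatever the lens; pixels are square), "cx", "cy" (the principal point, pixels), "eye" and "rotation" of the camera in the world. Camera axes: x right, y up, looking along -z (the intrinsics and any distortion apply to the point x, -y, -z); pixel columns grow to the right and rows downward; lengths in mm; the calibration is good to about 2 mm. A picture is of the moment at which its call begins. calibration takes no time and is no camera call.
- env.job_done(): hands the job in, once; it reports no verdict.
The state is a dict: "t": time; "joints": joint angles; "qvel": joint speeds; "tau": joint torques, N m; "eef_pos": TCP position; "tcp_rot": TCP orientation; "ft_force": force on the tool from outside, world axes, zero at the start; "moment": the same for the moment, N m; "opening": opening from 0.0 (shut) to 1.0 (fully open).
Only numpy, scipy, OpenCV 4.12 (cv2) and the standard library are available. Lean on these libraries where they do the work, as an engineer would, in place of code of your own. Each camera call takes 0.05 s, during which the arm holds its last target.

### The job

Pack the casting kit on the plywood tray, in this order: stand the pink bowl centred on the tray's round cork mat, stand the big pink cup upright in the middle of the bowl, stand the red-labelled pigment jar upright in the middle of the big cup, and last stand the brown dropper bottle upright in the middle of the small pink cup that is already on the tray. Leave the small cup, the ochre jar and the blue tin standing where they are, and let go of everything. Use the things in front of the robot; look-alikes farther off along the bench are not part of the kit.

Things in the scene. Friction and masses are not known exactly. Their poses are not given: they have to be found in the camera images.
- tray: fixed low plywood tray, 190 x 300 mm (x by y), floor 6 mm thick, rim 12 mm high. Origin: centre of its underside, on the bench; z up, y along its length. A round cork mat (156 mm across) lies on its +y part, the small cup stands on its -y part.
- mat_centre (a point): centre of the cork mat's upper face on the tray (55 mm from the tray's centre along the tray's +y, 9 mm above the bench): the bowl's place. Axes as the tray's.
- pink_bowl: loose pinkish mixing bowl, round, open, 0.13 kg: rim about 202 mm across (radius 99 to 102 mm), 80 mm high, underside about 142 mm across, so that its wall leans outward about 22 degrees from vertical. Wall 4 to 9 mm thick. Inner floor 7 mm above the underside. Origin: centre of the underside; z up. Pinch the wall at the rim.
- big_cup: loose plain cup, pale pink outside and salmon inside, round, open, no handle, 0.045 kg: rim 94 mm across, 82 mm high, underside 71 mm across, wall 3 to 6 mm thick (leans outward 8 degrees), inner floor 5 to 6 mm above the underside and about 56 mm across. Origin: centre of the underside; z up. Pinch the wall at the rim.
- red_jar: loose pigment jar with a red label and an amber-yellow lid with red top, 45 mm across, 100 mm high (the lid, 44 mm across, is the top 20 mm), 0.11 kg. Origin: centre of the underside; z up.
- dropper_bottle: loose brown bottle with white label, 33 mm across up to 65 mm height, then a black collar 24 mm across up to 77 mm, then a black rubber bulb 12 mm across up to 102 mm; rigid, 0.07 kg. Origin: centre of the underside; z up.
- small_cup: loose small cup with pink stains, round, open, 0.035 kg: rim 79 mm across, 63 mm high, inner floor 5 to 6 mm above the underside and about 44 mm across. It stands on the tray from the start and stays there. Origin: centre of the underside; z up.
- ochre_jar: loose pigment jar with an ochre label and a whitish lid with ochre top, 47 mm across, 98 mm high. Not wanted: leave it. Origin: centre of the underside; z up.
- tin: loose blue-grey tin with cream lid, 57 mm across, 72 mm high. Leave it. Origin: centre of the underside; z up.
Things that resemble listed ones, but are neither listed nor needed, are in the scene too. Leave any green or yellow look-alike of the small_cup alone.

How it is judged:
By the outcome, as a careful person would: the job done as asked, in the order asked, and still so for the second after the job is handed in, with the robot touching nothing.
It also fails if it takes over 112 s, if anything falls off the work surface, if the arm or the gripper's body presses on something with over 40 N, if the wrist force passes 120 N, or if a joint passes its speed limit or range.

## Working session

There is one attempt and no reset: what is moved stays moved. The work goes in short steps, Python scripts to look and compute and a tool call to move; the robot and the scene stay as the last step left them, time stands still between calls to the robot, and variables do not carry over. Pictures are saved under pics/ and viewed, and the job is handed in when it is done.

Besides the shell and the picture viewer there is one more tool, called after "Emit:" by a JSON object that holds its "name" and its "arguments". move_arm: Moves the arm, as the interface text tells. Its arguments: {"type":"object","properties":{"rows":{"type":"array"}},"required":["rows"]}

```bash
mkdir -p pics; cat > h.py <<'E'
import numpy as np, cv2
from cell import env
def cam(n):
    c=env.calibration(n); f=240/np.tan(np.radians(c["vertical_fov"])/2)
    return c,f
E
python3 - <<'E'
from h import *
for n in("side","top"):
    p,d=env.read_camera(n); cv2.imwrite(f"pics/{n}0.png",p); np.save(f"{n}0.npy",d); print(n,env.calibration(n))
print(env.state())
E
```

```text
side {'vertical_fov': 44.483028013413815, 'cx': 326.9435497707204, 'cy': 239.57078744676298, 'eye': array([ 63.31357991, 941.99089898, 833.23215596]), 'rotation': array([ 0.97717773,  0.00486789, -2.72781992])}
top {'vertical_fov': 53.954005576122455, 'cx': 328.9115077786761, 'cy': 237.13928775967406, 'eye': array([ 397.75575153, -109.64603355, 1401.78683702]), 'rotation': array([ 0.08111462, -0.00658207, -1.57070381])}
{'t': 0.1, 'joints': array([-1.28960371e+00,  4.91465886e-01,  1.55934132e+00, -5.25621309e-06,
        1.09169860e+00, -1.05579745e-01]), 'qvel': array([ 0.00020402, -0.00158957, -0.00163808,  0.00017192, -0.00015229,
       -0.00025681]), 'tau': array([ 2.28661549e-03, -6.13621759e+01, -2.58607239e+01,  6.93403138e-02,
        4.69883275e-02, -4.01689067e-05]), 'eef_pos': array([ 235.7254501 , -578.62258069,  201.0571868 ]), 'tcp_rot': array([-1.57070473e+00,  9.08565694e-04, -1.18402150e+00]), 'ft_force': array([-0.7678717 ,  0.10073877,  0.12657083]), 'moment': array([-0.05829984, -0.01160725,  0.0291472 ]), 'opening': 1.0028864077625288}
```

View pics/top0.png

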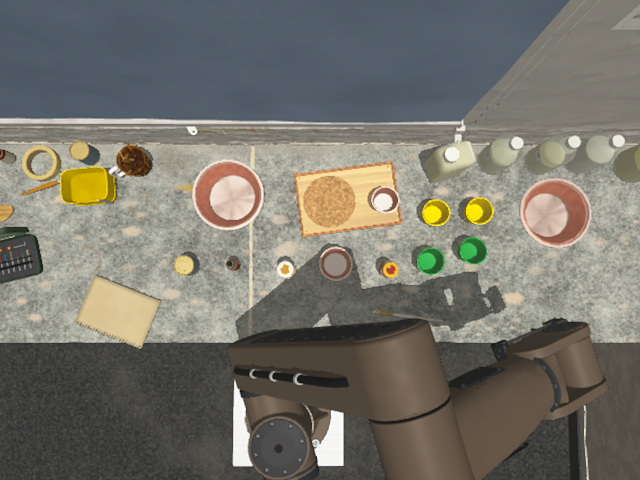

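View pics/side0.png

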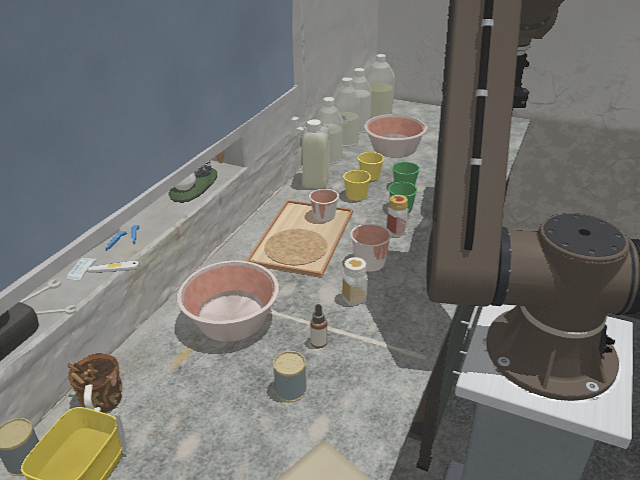

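The top view shows two pink bowls, at (228,194) and (556,212). The first is in front of the robot; the second is far off by the bottles. The remaining things in the top view:
- Big cup at (336,264)
- Red jar at (390,270)
- Ochre jar at (285,269)
- Dropper at (233,264)
- Tin at (184,265), plus a look-alike tin at (80,150)
- Tray at (347,199), with the small cup at (383,200)

I'll enlarge this to confirm.

```bash
cat >> h.py <<'E'
from scipy.spatial.transform import Rotation as Ro
def proj(n,P):
    c,f=cam(n);R=Ro.from_euler('xyz',c["rotation"]).as_matrix()
    q=(np.atleast_2d(P)-c["eye"])@R
    return np.c_[c["cx"]+f*q[:,0]/-q[:,2], c["cy"]-f*q[:,1]/-q[:,2]]
def onplane(n,uv,z):
    c,f=cam(n);R=Ro.from_euler('xyz',c["rotation"]).as_matrix()
    uv=np.atleast_2d(np.asarray(uv,float))
    r=np.c_[(uv[:,0]-c["cx"])/f,-(uv[:,1]-c["cy"])/f,-np.ones(len(uv))]@R.T
    return c["eye"]+r*((z-c["eye"][2])/r[:,2])[:,None]
def cloud(n,d):
    c,f=cam(n);R=Ro.from_euler('xyz',c["rotation"]).as_matrix()
    v,u=np.mgrid[:480,:640]
    return np.dstack([(u-c["cx"])/f*d,-(v-c["cy"])/f*d,-d])@R.T+c["eye"]
E
python3 - <<'E'
from h import *
d=np.load("top0.npy");P=cloud("top",d);s=np.load("side0.npy");S=cloud("side",s)
for nm,u,v in [("bench",280,220),("bowlfloor",232,197),("bigcupfloor",336,264),("redjar",390,270),("ochre",285,269),("drop",233,264),("tin",184,265),("mat",328,202),("smallcupfl",383,200),("trayfl",360,225),("bowl2",556,212),("bench2",330,300),("bench3",120,250)]:
    print(nm,P[v,u].round())
print("side: bench",S[350,370].round(),"mat",S[245,296].round(),"tin",S[362,290].round())
p=cv2.imread("pics/top0.png"); cv2.imwrite("pics/top0c.png",cv2.resize(p[140:300,160:420],None,fx=3,fy=3,interpolation=cv2.INTER_CUBIC))
p=cv2.imread("pics/side0.png"); cv2.imwrite("pics/side0c.png",cv2.resize(p[180:410,170:430],None,fx=2.6,fy=2.6,interpolation=cv2.INTER_CUBIC))
E
```

```text
bench [563.  27.   1.]
bowlfloor [631. 170.   7.]
bigcupfloor [ 432. -140.    3.]
redjar [ 413. -287.  101.]
ochre [416.   3.  99.]
drop [430. 152.  68.]
tin [427. 289.  72.]
mat [ 617. -116.    6.]
smallcupfl [ 622. -280.   11.]
trayfl [ 548. -211.    6.]
bowl2 [ 587. -798.    8.]
bench2 [ 325. -122.   -2.]
bench3 [473. 499.   4.]
side: bench [328. 136.  -2.] mat [ 620. -125.    7.] tin [425. 290.  70.]
```

View pics/top0c.png

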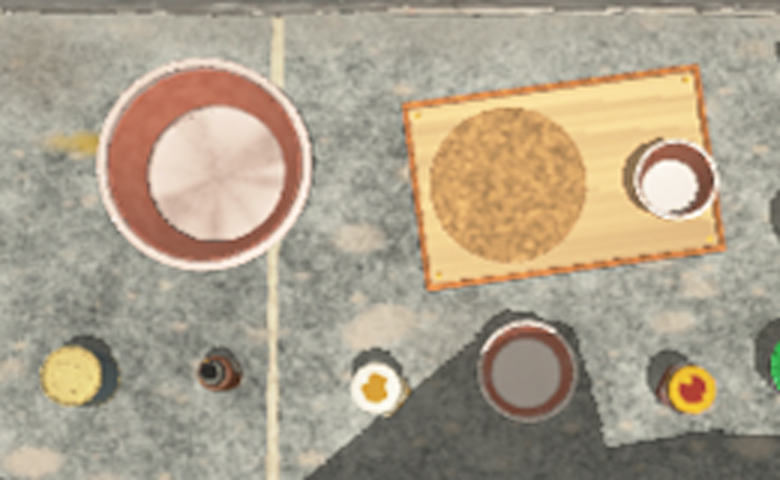

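View pics/side0c.png

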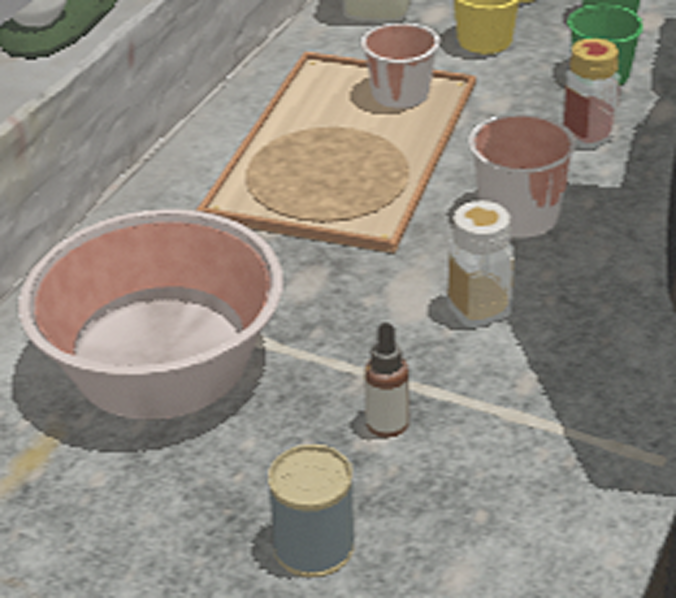

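The crops confirm the choices. The pink bowl with its salmon interior is nearest the robot, and the big cup has a salmon inside and stands in shadow. The red jar has a red dot on its lid, and the dropper bottle is brown with a black bulb. Next I measure the centres.

```bash
cat >> h.py <<'E'
from scipy.optimize import least_squares
def circ(XY):
    c0=XY.mean(0); r0=np.linalg.norm(XY-c0,axis=1).mean()
    r=least_squares(lambda p:np.linalg.norm(XY-p[:2],axis=1)-p[2],[*c0,r0],loss='soft_l1',f_scale=2)
    return r.x, np.std(np.linalg.norm(XY-r.x[:2],axis=1)-r.x[2])
def rimfit(n,P,xy,rad,zlo,zhi,ztop):
    m=((np.hypot(P[...,0]-xy[0],P[...,1]-xy[1])<rad)&(P[...,2]>zlo)&(P[...,2]<zhi)).astype(np.uint8)
    cs,_=cv2.findContours(m,cv2.RETR_EXTERNAL,cv2.CHAIN_APPROX_NONE)
    c=max(cs,key=len)[:,0,:]
    h=cv2.convexHull(c)[:,0,:]
    XY=onplane(n,c,ztop)[:,:2]
    return circ(XY)
OB=dict(bowl=((631,170),130,70,95,80),cup=((432,-140),60,74,95,82),red=((413,-287),40,92,112,100),ochre=((416,3),40,90,110,98),tin=((427,289),45,65,80,72),small=((622,-280),60,62,80,69))
def meas(P,n,keys=OB):
    for k in keys:
        try:
            x,s=rimfit(n,P,*OB[k]); print(n,k,x.round(1),"sd",round(s,1))
        except Exception as e: print(n,k,e)
def mat(n,img,P):
    hsv=cv2.cvtColor(img,cv2.COLOR_BGR2HSV)
    return hsv
E
python3 - <<'E'
from h import *
for n in("top","side"):
    P=cloud(n,np.load(n+"0.npy")); meas(P,n)
    # dropper: points by height
    for z0,z1 in((30,60),(70,78),(85,105)):
        m=(np.hypot(P[...,0]-430,P[...,1]-152)<45)&(P[...,2]>z0)&(P[...,2]<z1)
        q=P[m]; 
        if len(q):print("drop",z0,len(q),q.mean(0).round(1),q.min(0).round(),q.max(0).round(), np.argwhere(m).mean(0).round(1)[::-1])
    img=cv2.imread(f"pics/{n}0.png");hsv=cv2.cvtColor(img,cv2.COLOR_BGR2HSV)
    u,v=(328,202) if n=="top" else (296,245)
    for a,b in((u,v),(u+4,v+3),(u+(30 if n=="top" else 0),v+(0 if n=="top" else -27))): print(hsv[b,a])
E
```

```text
top bowl [626.2 169.5  99.9] sd 1.1
top cup [ 430.6 -135.3   45.5] sd 0.9
top red [ 413.5 -286.2   20.5] sd 0.9
top ochre [414.7   4.2  21.3] sd 0.7
top tin [425.9 292.7  27.2] sd 1.1
top small [ 612.9 -277.3   36.8] sd 1.9
drop 30 52 [428.2 152.8  51.6] [413. 144.  31.] [445. 174.  60.] [233.9 264.8]
drop 70 28 [428.5 157.6  74.1] [419. 150.  70.] [438. 170.  78.] [230.6 264.5]
drop 85 23 [429.1 160.   95.2] [424. 154.  86.] [435. 166. 103.] [228.2 264.1]
[ 16 132 201]
[ 16 133 207]
[ 20  98 241]
side bowl [627.1 170.2 101.7] sd 1.1
side cup [ 430.5 -132.6   48. ] sd 1.7
side red [ 412.9 -281.1   25. ] sd 2.5
side ochre [413.8   9.   24.5] sd 2.2
side tin [425.5 295.   29.5] sd 1.4
side small [ 612.5 -274.6   39.7] sd 2.3
drop 30 215 [424.5 171.2  46.3] [412. 151.  30.] [446. 181.  60.] [318.3 329.9]
drop 70 59 [427.9 165.6  75.1] [419. 150.  71.] [439. 174.  78.] [317.7 316.6]
drop 85 53 [428.5 163.3  93.9] [424. 155.  85.] [434. 170. 103.] [317.7 308.3]
[ 16  84 171]
[ 16  85 184]
[ 17  60 216]
```

```bash
cat >> h.py <<'E'
def matfit(n,img,P):
    hsv=cv2.cvtColor(img,cv2.COLOR_BGR2HSV)
    H,S,V=cv2.split(hsv)
    lo,hi=((112,222) if n=="top" else (72,203))
    b=cv2.GaussianBlur(img,(5,5),0);hb=cv2.cvtColor(b,cv2.COLOR_BGR2HSV)
    m=((hb[...,1]>lo)&(hb[...,2]<hi)&(np.hypot(P[...,0]-620,P[...,1]+118)<95)&(P[...,2]>2)&(P[...,2]<14)).astype(np.uint8)*255
    m=cv2.morphologyEx(m,cv2.MORPH_CLOSE,np.ones((5,5)));m=cv2.morphologyEx(m,cv2.MORPH_OPEN,np.ones((7,7)))
    cs,_=cv2.findContours(m,cv2.RETR_EXTERNAL,cv2.CHAIN_APPROX_NONE);c=max(cs,key=cv2.contourArea)[:,0,:]
    return circ(onplane(n,c,9)[:,:2]),m
def trayfit(n,P):
    m=((np.abs(P[...,0]-605)<150)&(np.abs(P[...,1]+170)<200)&(P[...,2]>4)&(P[...,2]<20)).astype(np.uint8)*255
    return m
E
python3 - <<'E'
from h import *
for n in("top","side"):
    P=cloud(n,np.load(n+"0.npy"));img=cv2.imread(f"pics/{n}0.png")
    r,m=matfit(n,img,P);print(n,r[0].round(1),r[1].round(1))
    # tray rim by orange colour
    hb=cv2.cvtColor(img,cv2.COLOR_BGR2HSV)
    t=((hb[...,0]<25)&(hb[...,1]>(95 if n=="top" else 55))&(np.abs(P[...,0]-605)<150)&(np.abs(P[...,1]+170)<210)&(P[...,2]>2)&(P[...,2]<25)).astype(np.uint8)*255
    t=cv2.morphologyEx(t,cv2.MORPH_CLOSE,np.ones((9,9)));t=cv2.morphologyEx(t,cv2.MORPH_OPEN,np.ones((5,5)))
    cs,_=cv2.findContours(t,cv2.RETR_EXTERNAL,cv2.CHAIN_APPROX_NONE);c=max(cs,key=cv2.contourArea)
    XY=onplane(n,c[:,0,:],12)[:,:2].astype(np.float32);print(cv2.minAreaRect(XY))
    o=img.copy();cv2.drawContours(o,[c],-1,(255,0,0),1);o[m>0,1]=255;cv2.imwrite(f"pics/{n}m.png",o[100:300,200:450].repeat(3,0).repeat(3,1))
E
```

```text
top [ 618.2 -116.3   78.6] 7.4
((626.2838134765625, -173.2325439453125), (189.9376220703125, 299.3761291503906), 7.79818868637085)
side [ 617.3 -110.7   83.1] 6.7
((623.7920532226562, -168.0264434814453), (192.44509887695312, 313.6097106933594), 7.859370708465576)
```

View pics/topm.png

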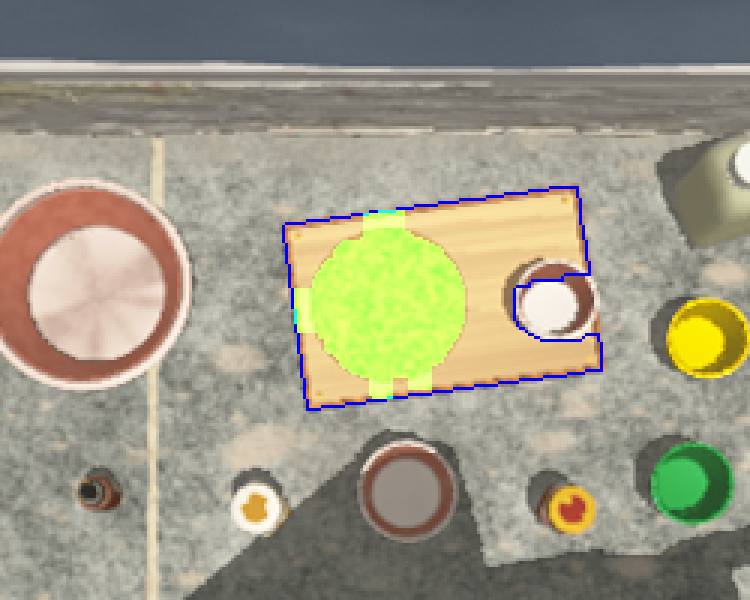

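Measured positions, all agreeing with the stated sizes (tray fits 189.9 × 299.4 mm):

| Thing | Position (x, y) |
|---|---|
| Tray centre | (626, -173), yaw 7.8° |
| Mat centre | about (618.7, -118.5) |
| Bowl | (626.5, 169.8) |
| Big cup | (430.5, -134.5) |
| Red jar | (413.3, -285) |
| Dropper | (428.5, 161) |
| Small cup | (612.8, -276.5) |

I'll first yaw to -90°, so that tool x is world -y, tool y is down and tool z is world +x. Then I go over the bowl's +y rim.

Emit:
{"name": "move_arm", "arguments": {"rows": [{"ry": 0.0967, "grip": 45}, {"ry": 0.0967, "grip": 45}, {"ry": 0.0967, "grip": 45}, {"ry": 0.0967, "grip": 45}, {"tx": -3.4, "tz": 1.4, "grip": 45}, {"tx": -3.4, "tz": 1.4, "grip": 45}, {"tx": -3.4, "tz": 1.4, "grip": 45}, {"tx": -3.4, "tz": 1.4, "grip": 45}, {"tx": -3.4, "tz": 1.4, "grip": 45}, {"tx": -3.4, "tz": 1.4, "grip": 45}]}}

```text
validation failed for argument at $.ro...
```

Emit:
{"name": "move_arm", "arguments": {"rows": [{"tx": 0, "ty": 0, "tz": 0, "rx": 0, "ry": 0.0967, "rz": 0, "grip": 45}, {"tx": 0, "ty": 0, "tz": 0, "rx": 0, "ry": 0.0967, "rz": 0, "grip": 45}, {"tx": 0, "ty": 0, "tz": 0, "rx": 0, "ry": 0.0967, "rz": 0, "grip": 45}, {"tx": 0, "ty": 0, "tz": 0, "rx": 0, "ry": 0.0967, "rz": 0, "grip": 45}, {"tx": -3.4, "ty": 0, "tz": 1.4, "rx": 0, "ry": 0, "rz": 0, "grip": 45}, {"tx": -3.4, "ty": 0, "tz": 1.4, "rx": 0, "ry": 0, "rz": 0, "grip": 45}, {"tx": -3.4, "ty": 0, "tz": 1.4, "rx": 0, "ry": 0, "rz": 0, "grip": 45}, {"tx": -3.4, "ty": 0, "tz": 1.4, "rx": 0, "ry": 0, "rz": 0, "grip": 45}]}}

```text
t: 0.77
eef_pos: [291.9, -441.2, 201.1]
tcp_rot: [-1.571, 0.001, -1.571]
ft_force: [1.3, 0.2, 0.0]
opening: 0.494
```

Emit:
{"name": "move_arm", "arguments": {"rows": [{"tx": -3.6, "ty": 0, "tz": 1.6, "rx": 0, "ry": 0, "rz": 0, "grip": 45}, {"tx": -3.6, "ty": 0, "tz": 1.6, "rx": 0, "ry": 0, "rz": 0, "grip": 45}, {"tx": -3.6, "ty": 0, "tz": 1.6, "rx": 0, "ry": 0, "rz": 0, "grip": 45}, {"tx": -3.6, "ty": 0, "tz": 1.6, "rx": 0, "ry": 0, "rz": 0, "grip": 45}, {"tx": -3.6, "ty": 0, "tz": 1.6, "rx": 0, "ry": 0, "rz": 0, "grip": 45}, {"tx": -3.6, "ty": 0, "tz": 1.6, "rx": 0, "ry": 0, "rz": 0, "grip": 45}, {"tx": -3.6, "ty": 0, "tz": 1.6, "rx": 0, "ry": 0, "rz": 0, "grip": 45}, {"tx": -3.6, "ty": 0, "tz": 1.6, "rx": 0, "ry": 0, "rz": 0, "grip": 45}, {"tx": -3.6, "ty": 0, "tz": 1.6, "rx": 0, "ry": 0, "rz": 0, "grip": 45}, {"tx": -3.6, "ty": 0, "tz": 1.6, "rx": 0, "ry": 0, "rz": 0, "grip": 45}]}}

```text
t: 1.6
eef_pos: [452.1, -80.9, 201.5]
tcp_rot: [-1.571, -0.0, -1.571]
ft_force: [0.2, -1.0, 0.0]
opening: 0.455
```

Emit:
{"name": "move_arm", "arguments": {"rows": [{"tx": -3.6, "ty": 0, "tz": 1.6, "rx": 0, "ry": 0, "rz": 0, "grip": 45}, {"tx": -3.6, "ty": 0, "tz": 1.6, "rx": 0, "ry": 0, "rz": 0, "grip": 45}, {"tx": -3.6, "ty": 0, "tz": 1.6, "rx": 0, "ry": 0, "rz": 0, "grip": 45}, {"tx": -3.6, "ty": 0, "tz": 1.6, "rx": 0, "ry": 0, "rz": 0, "grip": 45}, {"tx": -3.6, "ty": 0, "tz": 1.6, "rx": 0, "ry": 0, "rz": 0, "grip": 45}, {"tx": -3.6, "ty": 0, "tz": 1.6, "rx": 0, "ry": 0, "rz": 0, "grip": 45}, {"tx": -3.6, "ty": 0, "tz": 1.6, "rx": 0, "ry": 0, "rz": 0, "grip": 45}, {"tx": -3.6, "ty": 0, "tz": 1.6, "rx": 0, "ry": 0, "rz": 0, "grip": 45}, {"tx": -3.6, "ty": 0, "tz": 1.6, "rx": 0, "ry": 0, "rz": 0, "grip": 45}, {"tx": -3.6, "ty": 0, "tz": 1.6, "rx": 0, "ry": 0, "rz": 0, "grip": 45}]}}

```text
t: 2.43
eef_pos: [612.0, 279.2, 201.1]
tcp_rot: [-1.571, -0.0, -1.571]
ft_force: [1.4, -0.3, 0.5]
opening: 0.452
```

Emit:
{"name": "move_arm", "arguments": {"rows": [{"tx": -2.8, "ty": 2.3, "tz": 1.45, "rx": 0, "ry": 0, "rz": 0, "grip": 45}, {"tx": 0, "ty": 0, "tz": 0, "rx": 0, "ry": 0, "rz": -0.125, "grip": 45}, {"tx": 0, "ty": 0, "tz": 0, "rx": 0, "ry": 0, "rz": -0.125, "grip": 45}, {"tx": 0, "ty": 0, "tz": 0, "rx": 0, "ry": 0, "rz": -0.125, "grip": 45}, {"tx": 0, "ty": 0, "tz": 0, "rx": 0, "ry": 0, "rz": 0, "grip": 45}]}}

```text
t: 2.85
eef_pos: [625.1, 307.9, 176.1]
tcp_rot: [-1.573, -0.383, -1.566]
ft_force: [0.0, 0.7, 0.0]
opening: 0.452
```

```bash
python3 - <<'E'
from h import *
p,d=env.read_camera("side"); cv2.imwrite("pics/side1.png",p)
s=env.state();print(s['eef_pos'],Ro.from_euler('xyz',s['tcp_rot']).as_matrix().round(3))
E
```

```text
[625.32007266 307.29251015 176.31437296] [[ 0.004 -0.001  1.   ]
 [-0.93  -0.368  0.003]
 [ 0.368 -0.93  -0.003]]
```

View pics/side1.png

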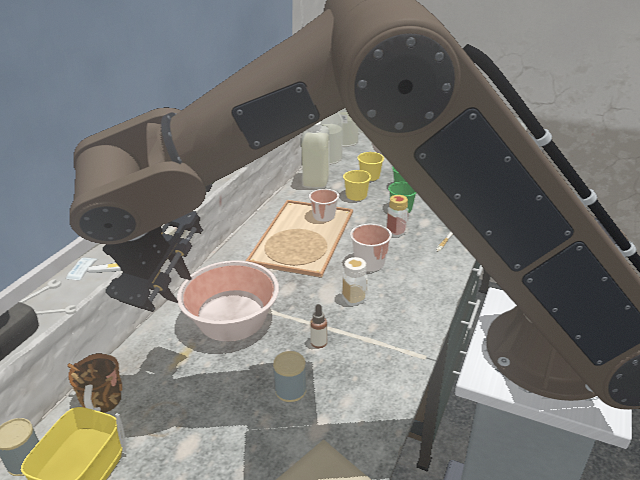

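The picture shows the gripper tilted over the bowl's +y rim at about (185,270), with nothing in the way. I advance 11.8 cm along the wall.

Emit:
{"name": "move_arm", "arguments": {"rows": [{"tx": 0, "ty": 3, "tz": 0, "rx": 0, "ry": 0, "rz": 0, "grip": 45}, {"tx": 0, "ty": 3, "tz": 0, "rx": 0, "ry": 0, "rz": 0, "grip": 45}, {"tx": 0, "ty": 2, "tz": 0, "rx": 0, "ry": 0, "rz": 0, "grip": 45}, {"tx": 0, "ty": 2, "tz": 0, "rx": 0, "ry": 0, "rz": 0, "grip": 45}, {"tx": 0, "ty": 1.8, "tz": 0, "rx": 0, "ry": 0, "rz": 0, "grip": 45}, {"tx": 0, "ty": 0, "tz": 0, "rx": 0, "ry": 0, "rz": 0, "grip": 45}]}}

```text
t: 3.4
eef_pos: [625.1, 259.3, 65.7]
tcp_rot: [-1.576, -0.375, -1.572]
ft_force: [0.2, 0.1, -0.8]
opening: 0.451
```

Emit:
{"name": "move_arm", "arguments": {"rows": [{"tx": 0, "ty": 0, "tz": 0, "rx": 0, "ry": 0, "rz": 0, "grip": 0}, {"tx": 0, "ty": 0, "tz": 0, "rx": 0, "ry": 0, "rz": 0, "grip": 0}, {"tx": 0, "ty": 0, "tz": 0, "rx": 0, "ry": 0, "rz": 0, "grip": 0}, {"tx": 0, "ty": 0, "tz": 0, "rx": 0, "ry": 0, "rz": 0, "grip": 0}, {"tx": 0, "ty": 0, "tz": 0, "rx": 0, "ry": 0, "rz": 0, "grip": 0}, {"tx": 0, "ty": 0, "tz": 0, "rx": 0, "ry": 0, "rz": 0, "grip": 0}, {"tx": 0, "ty": 0, "tz": 0, "rx": 0, "ry": 0, "rz": 0, "grip": 0}, {"tx": 0, "ty": 0, "tz": 0, "rx": 0, "ry": 0, "rz": 0, "grip": 0}]}}

```text
t: 4.07
eef_pos: [626.3, 262.1, 68.8]
tcp_rot: [-1.571, -0.375, -1.571]
ft_force: [0.4, -0.2, 0.5]
opening: 0.009
```

The opening of 0.009 is thinner than the wall, so I look.

```bash
cat > snap.py <<'E'
import sys
from h import *
k=sys.argv[1]
for n in sys.argv[2:]:
    p,d=env.read_camera(n); cv2.imwrite(f"pics/{n}{k}.png",p); np.save(f"{n}{k}.npy",d)
s=env.state();print(s['t'],s['eef_pos'].round(1),s['tcp_rot'].round(3),s['ft_force'].round(1),s['opening'].round(3))
E
python3 snap.py 2 side top; python3 - <<'E'
import cv2
a=cv2.imread("pics/side2.png")[180:380,60:320];b=cv2.imread("pics/top2.png")[130:290,150:300]
cv2.imwrite("pics/c2.png",cv2.resize(a,None,fx=3,fy=3,interpolation=2));cv2.imwrite("pics/d2.png",cv2.resize(b,None,fx=3,fy=3,interpolation=2))
E
```

```text
Traceback (most recent call last):
  File "snap.py", line 6, in <module>
    s=env.state();print(s['t'],s['eef_pos'].round(1),s['tcp_rot'].round(3),s['ft_force'].round(1),s['opening'].round(3))
                                                                                                  ^^^^^^^^^^^^^^^^^^
AttributeError: 'float' object has no attribute 'round'
```

View pics/c2.png

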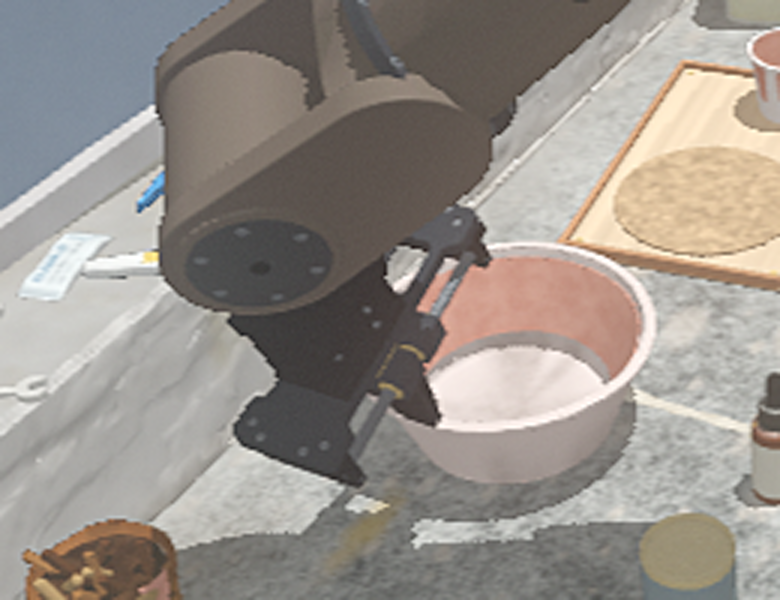

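View pics/d2.png

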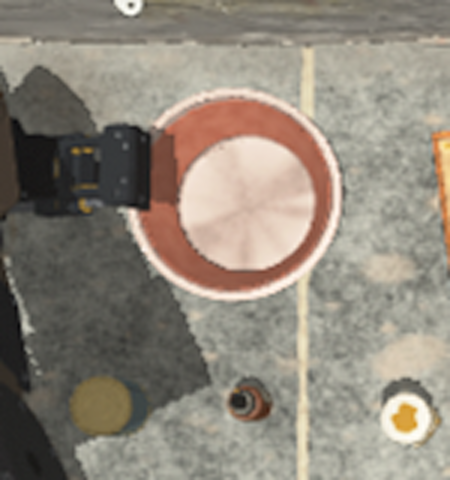

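```bash
sed -i "s/s\['opening'\].round(3)/round(s['opening'],3)/" snap.py; python3 - <<'E'
from h import *
s=env.state();print(s['t'],s['eef_pos'],s['tcp_rot'],s['opening'],s['ft_force'])
R=Ro.from_euler('xyz',s['tcp_rot']).as_matrix()
for n in("top","side"):
    P=cloud(n,np.load(n+"2.npy")); meas(P,n,["bowl"])
    img=cv2.imread(f"pics/{n}2.png")
    L=(P-s['eef_pos'])@R
    m=(np.abs(L[...,2])<14)&(np.abs(L[...,0])<70)&(L[...,1]>-60)&(L[...,1]<30)
    dark=img.max(2)<75
    a=np.argwhere(m&dark)
    q=L[m&dark]
    print(n,len(a)); 
    if len(a):
        print(a.min(0),a.max(0),q.min(0).round(),q.max(0).round())
        t=q[q[:,1]>-35]; print(np.percentile(t,[5,50,95],axis=0).round(1) if len(t) else None)
E
```

```text
4.1667 [626.27385047 261.99111232  68.68898107] [-1.57079508 -0.37509636 -1.57072529] 0.0041362432878135685 [ 0.33661574  0.07281357 -0.04603543]
top bowl [624.8 167.5  94.2] sd 5.5
top 0
side bowl [627.  171.6  97.7] sd 8.1
side 55
[306 191] [321 206] [-11. -58. -12.] [  9. -16.   9.]
[[ -7.2 -31.5 -11.7]
 [ -5.1 -23.8  -6.9]
 [  7.2 -16.4   6.5]]
```

```bash
python3 - <<'E'
from h import *
s=env.state();R=Ro.from_euler('xyz',s['tcp_rot']).as_matrix();p=s['eef_pos']
img=cv2.imread("pics/side2.png");o=cv2.resize(img[260:350,150:270],None,fx=6,fy=6,interpolation=cv2.INTER_CUBIC)
for q,c in((p,(0,0,255)),(p+19*R[:,1],(255,0,0)),(p-30*R[:,1],(0,255,0)),(p+np.array([0,0,0])-6*R[:,0],(0,255,255))):
    uv=proj("side",q)[0];print(uv.round(1));cv2.circle(o,tuple(int(t) for t in ((uv-[150,260])*6)),4,c,-1)
cv2.imwrite("pics/e2.png",o)
E
```

```text
[203.4 322.4]
[206.5 327. ]
[198.3 315. ]
[201.9 325.1]
```

View pics/e2.png

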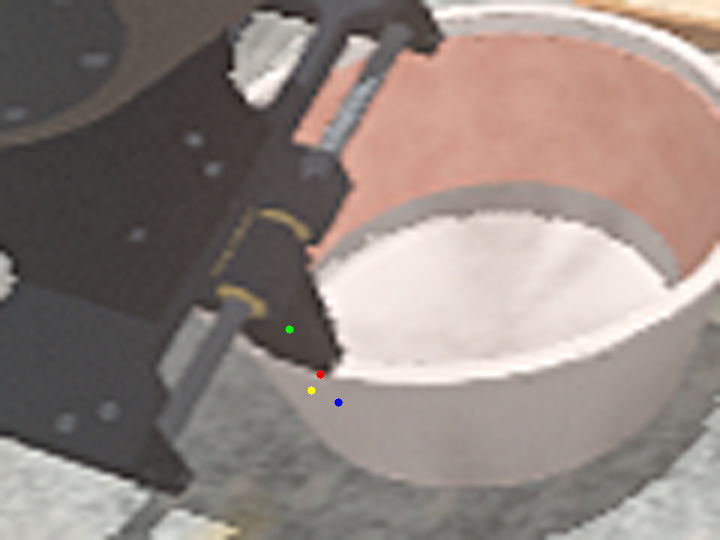

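Both fingers appear to be inside the rim, with no wall between them. I back off a little to see whether the bowl follows.

Emit:
{"name": "move_arm", "arguments": {"rows": [{"tx": 0, "ty": -1, "tz": 0, "rx": 0, "ry": 0, "rz": 0, "grip": 0}, {"tx": 0, "ty": -1.5, "tz": 0, "rx": 0, "ry": 0, "rz": 0, "grip": 0}, {"tx": 0, "ty": -1.5, "tz": 0, "rx": 0, "ry": 0, "rz": 0, "grip": 0}, {"tx": 0, "ty": 0, "tz": 0, "rx": 0, "ry": 0, "rz": 0, "grip": 0}, {"tx": 0, "ty": 0, "tz": 0, "rx": 0, "ry": 0, "rz": 0, "grip": 0}]}}

```text
t: 4.58
eef_pos: [626.5, 277.1, 106.7]
tcp_rot: [-1.569, -0.374, -1.571]
ft_force: [1.2, 0.6, -1.3]
opening: 0.008
```

```bash
python3 snap.py 3 side top; python3 - <<'E'
from h import *
for n in("top","side"):
    P=cloud(n,np.load(n+"3.npy")); meas(P,n,["bowl"])
s=env.state();R=Ro.from_euler('xyz',s['tcp_rot']).as_matrix();p=s['eef_pos']
img=cv2.imread("pics/side3.png");o=cv2.resize(img[240:350,150:270],None,fx=5,fy=5,interpolation=cv2.INTER_CUBIC)
for q,c in((p,(0,0,255)),(p+19*R[:,1],(255,0,0)),(p-30*R[:,1],(0,255,0))):
    uv=proj("side",q)[0];cv2.circle(o,tuple(int(t) for t in ((uv-[150,240])*5)),4,c,-1)
cv2.imwrite("pics/e3.png",o)
E
```

```text
4.6833 [626.  276.3 105.3] [-1.572 -0.375 -1.57 ] [-0.3 -0.1  0. ] 0.007
top bowl [626.2 169.5  99.9] sd 1.1
side bowl [623.5 175.7  93.1] sd 8.7
```

View pics/e3.png

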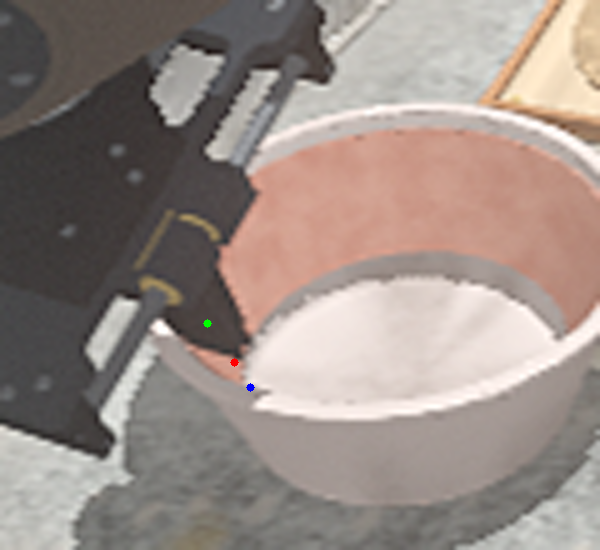

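```bash
python3 - <<'E'
from h import *
s=env.state();R=Ro.from_euler('xyz',s['tcp_rot']).as_matrix();p=s['eef_pos']
P=cloud("side",np.load("side3.npy"));print("tcp",p)
for u,v in((150+240/5,240+340/5),(150+215/5,240+340/5),(150+200/5,240+335/5),(150+225/5,240+320/5),(150+190/5,240+310/5),(150+190/5,240+270/5)):
    q=P[int(v),int(u)];print((u,v),q.round(1),((q-p)@R).round(1))
T=cloud("top",np.load("top3.npy"))
img=cv2.imread("pics/top3.png")
L=(T-p)@R
m=(np.abs(L[...,2])<30)&(np.abs(L[...,0])<110)&(L[...,1]>-70)&(img.max(2)<90);print(m.sum(),L[m].min(0),L[m].max(0)) if m.any() else 0
cv2.imwrite("pics/f3.png",cv2.resize(img[150:240,120:240],None,fx=5,fy=5,interpolation=cv2.INTER_CUBIC))
E
```

```text
tcp [625.98301732 276.32725741 105.33581418]
(198.0, 308.0) [615.8 283.  125.3] [  1.1 -21.  -10.2]
(193.0, 308.0) [616.6 295.7 135. ] [ -7.1 -34.7  -9.4]
(190.0, 307.0) [621.6 297.4 137.1] [ -8.  -37.2  -4.4]
(195.0, 304.0) [615.9 289.2 139.7] [  0.6 -36.7 -10.1]
(188.0, 302.0) [616.  306.8 158. ] [ -9.  -60.1 -10.1]
(188.0, 294.0) [593.7 328.8 200.1] [ -14.1 -107.3  -32.3]
162 [-109.45852178   62.75775105  -29.95298524] [-55.91114123  94.31988597  28.4690554 ]
```

View pics/f3.png

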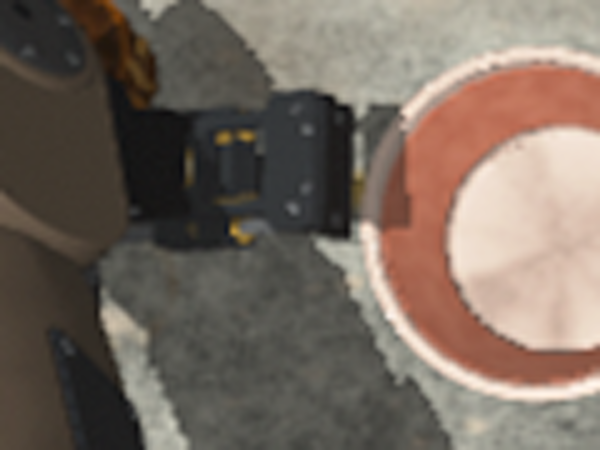

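```bash
python3 - <<'E'
from h import *
s=env.state();R=Ro.from_euler('xyz',s['tcp_rot']).as_matrix();p=s['eef_pos']
P=cloud("side",np.load("side3.npy"));L=(P-p)@R
img=cv2.imread("pics/side3.png")
m=(np.abs(L[...,2])<13)&(np.abs(L[...,0])<25)&(L[...,1]>-70)&(L[...,1]<30)&(img.max(2)<75)
for v,u in np.argwhere(m)[-25:]: print(u,v,L[v,u].round(),img[v,u])
print(np.histogram(L[m][:,1],bins=range(-70,31,5)))
E
```

```text
187 306 [ -9. -40.   0.] [59 62 69]
188 306 [ -8. -38.  -0.] [62 66 73]
192 306 [ -7. -43. -11.] [63 64 74]
198 306 [  5. -22.  -9.] [63 64 72]
188 307 [ -7. -31.   3.] [60 62 67]
189 307 [ -8. -35.  -1.] [63 66 73]
198 307 [  3. -22.  -9.] [64 65 73]
188 308 [ -4. -21.   9.] [59 62 72]
189 308 [ -7. -30.   1.] [57 57 62]
190 308 [ -7. -29.  -0.] [60 60 66]
191 308 [ -7. -31.  -4.] [61 63 70]
192 308 [ -8. -35.  -8.] [63 64 73]
198 308 [  1. -21. -10.] [67 66 73]
199 308 [  2. -19. -11.] [59 60 67]
191 309 [ -5. -20.   2.] [62 65 73]
192 309 [ -7. -28.  -5.] [58 58 61]
193 309 [ -7. -29.  -7.] [59 61 65]
194 309 [ -6. -28.  -8.] [64 65 71]
195 309 [ -5. -28. -10.] [65 68 73]
197 309 [ -1. -21. -10.] [65 67 73]
194 310 [ -3. -17.  -2.] [63 66 73]
195 310 [ -4. -20.  -6.] [54 56 59]
196 310 [ -5. -24. -10.] [59 59 63]
197 310 [ -2. -18.  -9.] [57 56 60]
197 311 [ -4. -18. -10.] [56 58 66]
(array([ 0,  6, 12, 10,  7,  8,  6, 10,  7,  8,  4,  0,  0,  0,  0,  0,  0,
        0,  0,  0]), array([-70, -65, -60, -55, -50, -45, -40, -35, -30, -25, -20, -15, -10,
        -5,   0,   5,  10,  15,  20,  25,  30]))
```

```bash
python3 - <<'E'
from h import *
p=np.array([235.8,-578.8,201.4]);R=Ro.from_euler('xyz',[-1.5707,0.0009,-1.184]).as_matrix()
P=cloud("side",np.load("side0.npy"));L=(P-p)@R
m=(np.abs(L[...,2])<30)&(np.abs(L[...,0])<70)&(L[...,1]>-150)&(L[...,1]<60)
print(m.sum())
for lo in range(-150,60,10):
    k=m&(L[...,1]>=lo)&(L[...,1]<lo+10)
    if k.any(): print(lo,k.sum(),L[k].min(0).round(),L[k].max(0).round())
img=cv2.imread("pics/side0.png")
o=cv2.resize(img[0:130,470:590],None,fx=5,fy=5,interpolation=2)
for y,c in((0,(0,0,255)),(19,(255,0,0)),(-59,(0,255,0))):
    for x in(-47,0,47):
        uv=proj("side",p+R@[x,y,0])[0];cv2.circle(o,tuple(int(t) for t in ((uv-[470,0])*5)),3,c,-1)
cv2.imwrite("pics/g0.png",o)
E
```

```text
80
-150 28 [ -54. -149.  -21.] [ -45. -140.   -5.]
-140 48 [ -70. -140.  -29.] [ -42. -132.   -3.]
-90 1 [-64. -82.  -7.] [-64. -82.  -7.]
-80 2 [-64. -80. -10.] [-57. -75.  -8.]
-70 1 [-58. -62. -10.] [-58. -62. -10.]
```

View pics/g0.png

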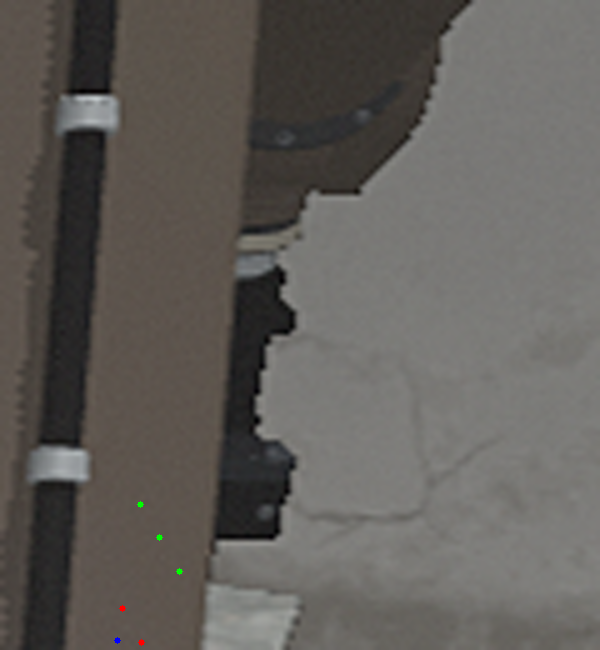

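By depth, the fingers end about 16 mm behind the reported TCP, where they should be 19 mm ahead of it. The gripper therefore closed above the rim. I open, back off and measure the fingertips again before trusting that.

Emit:
{"name": "move_arm", "arguments": {"rows": [{"tx": 0, "ty": -3, "tz": 0, "rx": 0, "ry": 0, "rz": 0, "grip": 45}, {"tx": 0, "ty": -1, "tz": 0, "rx": 0, "ry": 0, "rz": 0, "grip": 45}, {"tx": 0, "ty": 0, "tz": 0, "rx": 0, "ry": 0, "rz": 0, "grip": 45}, {"tx": 0, "ty": 0, "tz": 0, "rx": 0, "ry": 0, "rz": 0, "grip": 45}, {"tx": 0, "ty": 0, "tz": 0, "rx": 0, "ry": 0, "rz": 0, "grip": 45}]}}

```text
t: 5.1
eef_pos: [625.9, 290.7, 141.9]
tcp_rot: [-1.572, -0.376, -1.57]
ft_force: [-0.1, -0.8, 0.4]
opening: 0.301
```

```bash
python3 snap.py 4 side; python3 - <<'E'
from h import *
s=env.state();R=Ro.from_euler('xyz',s['tcp_rot']).as_matrix();p=s['eef_pos']
P=cloud("side",np.load("side4.npy"));L=(P-p)@R
img=cv2.imread("pics/side4.png")
m=(np.abs(L[...,2])<16)&(np.abs(L[...,0])<60)&(L[...,1]>-70)&(L[...,1]<40)&(img.max(2)<85)
for lo in range(-70,40,5):
    k=m&(L[...,1]>=lo)&(L[...,1]<lo+5)
    if k.any(): print(lo,k.sum(),L[k].min(0).round(),L[k].max(0).round())
cv2.imwrite("pics/g4.png",cv2.resize(img[200:350,110:270],None,fx=4,fy=4,interpolation=2))
E
```

```text
5.15 [625.9 290.6 141.8] [-1.573 -0.376 -1.57 ] [ 0.2 -0.5 -0.3] 0.344
-70 17 [ 14. -69. -11.] [ 26. -65.  11.]
-65 17 [-25. -65. -12.] [ 22. -60.  10.]
-60 32 [-24. -60. -12.] [ 23. -55.   2.]
-55 33 [-24. -55. -12.] [ 22. -50.   7.]
-50 32 [-24. -50. -12.] [ 21. -45.   9.]
-45 30 [-23. -45. -11.] [ 20. -40.   8.]
-40 29 [-22. -39. -13.] [ 21. -35.   7.]
-35 22 [-21. -35. -10.] [ 20. -30.   7.]
-30 25 [-21. -30. -11.] [ 20. -25.  10.]
-25 23 [-20. -25. -12.] [ 17. -20.  10.]
-20 11 [-17. -19. -10.] [ 17. -15.   8.]
-15 2 [-17. -15.  -7.] [ 16. -14.  -7.]
```

View pics/g4.png

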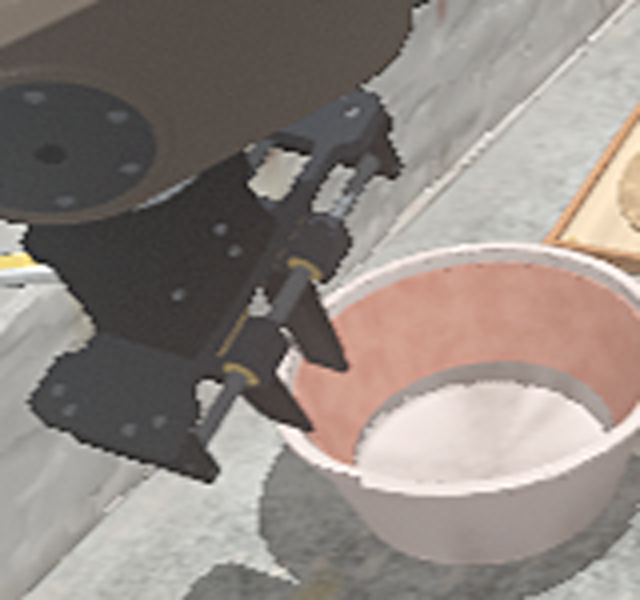

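Confirmed with the fingers open. Their tips are at tool y = -14.5 mm, centred in x and z, so the tool is about 34 mm shorter than stated. The real grasp point is the TCP minus 34 mm along tool y, and I use that from here on. The bowl pinch therefore needs the TCP 11.1 cm further along.

Emit:
{"name": "move_arm", "arguments": {"rows": [{"tx": -0.1, "ty": 3, "tz": 0, "rx": 0, "ry": 0, "rz": 0, "grip": 45}, {"tx": 0, "ty": 2.5, "tz": 0.1, "rx": 0, "ry": 0, "rz": 0, "grip": 45}, {"tx": 0, "ty": 2, "tz": 0, "rx": 0, "ry": 0, "rz": 0, "grip": 45}, {"tx": 0, "ty": 2, "tz": 0, "rx": 0, "ry": 0, "rz": 0, "grip": 45}, {"tx": 0, "ty": 1.6, "tz": 0, "rx": 0, "ry": 0, "rz": 0, "grip": 45}, {"tx": 0, "ty": 0, "tz": 0, "rx": 0, "ry": 0, "rz": 0, "grip": 45}, {"tx": 0, "ty": 0, "tz": 0, "rx": 0, "ry": 0, "rz": 0, "grip": 45}]}}

```text
t: 5.73
eef_pos: [626.9, 250.9, 38.5]
tcp_rot: [-1.573, -0.376, -1.571]
ft_force: [0.5, -0.7, -0.0]
opening: 0.449
```

Emit:
{"name": "move_arm", "arguments": {"rows": [{"tx": 0, "ty": 0, "tz": 0, "rx": 0, "ry": 0, "rz": 0, "grip": 0}, {"tx": 0, "ty": 0, "tz": 0, "rx": 0, "ry": 0, "rz": 0, "grip": 0}, {"tx": 0, "ty": 0, "tz": 0, "rx": 0, "ry": 0, "rz": 0, "grip": 0}, {"tx": 0, "ty": 0, "tz": 0, "rx": 0, "ry": 0, "rz": 0, "grip": 0}, {"tx": 0, "ty": 0, "tz": 0, "rx": 0, "ry": 0, "rz": 0, "grip": 0}, {"tx": 0, "ty": 0, "tz": 0, "rx": 0, "ry": 0, "rz": 0, "grip": 0}, {"tx": 0, "ty": 0, "tz": 0, "rx": 0, "ry": 0, "rz": 0, "grip": 0}, {"tx": 0, "ty": 0, "tz": 0, "rx": 0, "ry": 0, "rz": 0, "grip": 0}]}}

```text
t: 6.4
eef_pos: [627.7, 250.7, 40.6]
tcp_rot: [-1.57, -0.377, -1.571]
ft_force: [0.2, -4.8, 5.7]
opening: 0.139
```

Emit:
{"name": "move_arm", "arguments": {"rows": [{"tx": 0, "ty": 0, "tz": 0, "rx": 0, "ry": 0, "rz": 0, "grip": 0}, {"tx": 0, "ty": 0, "tz": 0, "rx": 0, "ry": 0, "rz": 0, "grip": 0}, {"tx": 0, "ty": 0, "tz": 0, "rx": 0, "ry": 0, "rz": 0, "grip": 0}, {"tx": 0, "ty": 0, "tz": 0, "rx": 0, "ry": 0, "rz": 0, "grip": 0}]}}

```text
t: 6.73
eef_pos: [627.7, 250.7, 40.6]
tcp_rot: [-1.57, -0.377, -1.571]
ft_force: [0.4, -4.8, 5.8]
opening: 0.142
```

```bash
python3 snap.py 5 side; python3 - <<'E'
from h import *
img=cv2.imread("pics/side5.png")
P=cloud("side",np.load("side5.npy")); meas(P,"side",["bowl"])
cv2.imwrite("pics/g5.png",cv2.resize(img[200:350,110:290],None,fx=4,fy=4,interpolation=2))
E
```

```text
6.7833 [627.7 250.7  40.6] [-1.57  -0.377 -1.571] [ 0.4 -3.8  6.5] 0.14
side bowl [630.7 174.9  99.8] sd 10.5
```

View pics/g5.png

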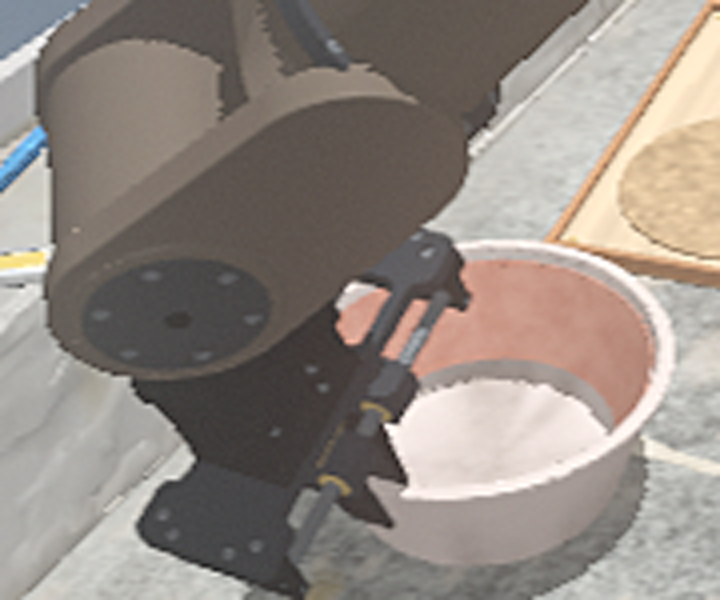

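The wall is now between the fingers, with the outer finger visible at about (380,510). I lift 10 cm straight up.

Emit:
{"name": "move_arm", "arguments": {"rows": [{"tx": 0.37, "ty": -0.93, "tz": 0, "rx": 0, "ry": 0, "rz": 0, "grip": 0}, {"tx": 0.74, "ty": -1.86, "tz": 0, "rx": 0, "ry": 0, "rz": 0, "grip": 0}, {"tx": 0.74, "ty": -1.86, "tz": 0, "rx": 0, "ry": 0, "rz": 0, "grip": 0}, {"tx": 0.74, "ty": -1.86, "tz": 0, "rx": 0, "ry": 0, "rz": 0, "grip": 0}, {"tx": 0.74, "ty": -1.86, "tz": 0, "rx": 0, "ry": 0, "rz": 0, "grip": 0}, {"tx": 0.37, "ty": -0.93, "tz": 0, "rx": 0, "ry": 0, "rz": 0, "grip": 0}, {"tx": 0, "ty": 0, "tz": 0, "rx": 0, "ry": 0, "rz": 0, "grip": 0}, {"tx": 0, "ty": 0, "tz": 0, "rx": 0, "ry": 0, "rz": 0, "grip": 0}]}}

```text
t: 7.45
eef_pos: [627.2, 251.3, 139.5]
tcp_rot: [-1.57, -0.375, -1.571]
ft_force: [-0.2, -0.2, -1.9]
opening: 0.131
```

```bash
python3 snap.py 6 side top; python3 - <<'E'
from h import *
for n in("top","side"):
    P=cloud(n,np.load(n+"6.npy"));img=cv2.imread(f"pics/{n}6.png")
    sat=cv2.cvtColor(img,cv2.COLOR_BGR2HSV)
    m=(np.hypot(P[...,0]-627,P[...,1]-172)<125)&(P[...,2]>155)&(P[...,2]<215)&(img.max(2)>110)
    q=P[m]
    # rim tops: per azimuth highest
    az=np.degrees(np.arctan2(q[:,1]-170,q[:,0]-627));
    pts=[]
    for a in range(-180,180,20):
        k=(az>=a)&(az<a+20)
        if k.sum()>4: t=q[k]; pts.append(t[t[:,2]>np.percentile(t[:,2],85)].mean(0))
    pts=np.array(pts); A=np.c_[pts[:,:2]-[627,170],np.ones(len(pts))];co=np.linalg.lstsq(A,pts[:,2],rcond=None)[0]
    print(n,len(pts),"slopes",co.round(3)); print(pts.round(0).tolist())
img=cv2.imread("pics/side6.png");cv2.imwrite("pics/g6.png",img[120:400,80:420].repeat(2,0).repeat(2,1))
E
```

```text
7.55 [626.8 251.  138.3] [-1.573 -0.376 -1.57 ] [-0.7 -0.1 -1. ] 0.138
top 17 slopes [1.60000e-02 1.90000e-02 1.76266e+02]
[[525.0, 154.0, 174.0], [537.0, 121.0, 172.0], [561.0, 94.0, 173.0], [596.0, 76.0, 173.0], [627.0, 75.0, 174.0], [661.0, 85.0, 176.0], [686.0, 102.0, 178.0], [703.0, 125.0, 178.0], [714.0, 158.0, 178.0], [716.0, 184.0, 177.0], [708.0, 214.0, 178.0], [694.0, 237.0, 176.0], [610.0, 265.0, 177.0], [591.0, 262.0, 178.0], [564.0, 248.0, 178.0], [539.0, 221.0, 177.0], [526.0, 192.0, 176.0]]
side 14 slopes [2.0000e-02 4.4000e-02 1.7721e+02]
[[524.0, 161.0, 175.0], [537.0, 123.0, 173.0], [563.0, 94.0, 172.0], [596.0, 79.0, 173.0], [629.0, 76.0, 174.0], [661.0, 85.0, 175.0], [675.0, 95.0, 175.0], [700.0, 124.0, 174.0], [713.0, 147.0, 178.0], [616.0, 265.0, 184.0], [592.0, 263.0, 179.0], [564.0, 250.0, 178.0], [539.0, 224.0, 178.0], [526.0, 196.0, 177.0]]
```

View pics/g6.png

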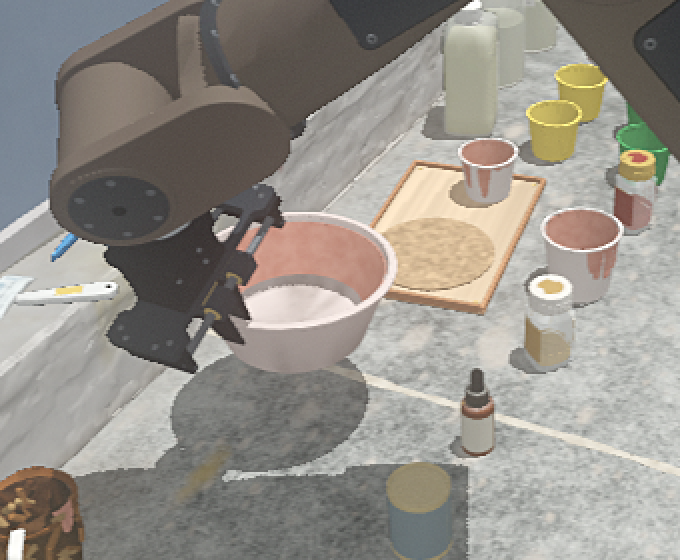

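```bash
python3 - <<'E'
from h import *
P=cloud("top",np.load("top6.npy"));img=cv2.imread("pics/top6.png")
P2=P.copy();P2[img.max(2)<110]=0
print(rimfit("top",P2,(627,170),125,163,200,176.5))
E
```

```text
(array([619.42183188, 169.57131428,  94.68589242]), np.float64(5.712481588968594))
```

```bash
cat >> h.py <<'E'
def rimpart(n,P,img,xy,rad,zlo,zhi,ztop,a0,a1,r=None,minv=110):
    m=((np.hypot(P[...,0]-xy[0],P[...,1]-xy[1])<rad)&(P[...,2]>zlo)&(P[...,2]<zhi)&(img.max(2)>minv)).astype(np.uint8)
    cs,_=cv2.findContours(m,cv2.RETR_EXTERNAL,cv2.CHAIN_APPROX_NONE)
    c=max(cs,key=len)[:,0,:]
    XY=onplane(n,c,ztop)[:,:2];az=np.degrees(np.arctan2(XY[:,1]-xy[1],XY[:,0]-xy[0]))
    XY=XY[(az>a0)&(az<a1)]
    f=lambda p:np.linalg.norm(XY-p[:2],axis=1)-(p[2] if r is None else r)
    q=least_squares(f,[*xy,r or rad*.8],loss='soft_l1',f_scale=2).x
    return q.round(1),len(XY),np.std(f(q)).round(2)
E
python3 - <<'E'
from h import *
P=cloud("top",np.load("top6.npy"));img=cv2.imread("pics/top6.png")
print(rimpart("top",P,img,(627,170),125,163,200,175.5,-170,10),rimpart("top",P,img,(627,170),125,163,200,175.5,-170,10,100))
E
```

```text
(array([619.4, 171.3,  95.9]), 230, np.float64(5.09)) (array([619. , 176.2, 100. ]), 230, np.float64(5.43))
```

```bash
python3 - <<'E'
from h import *
P=cloud("top",np.load("top6.npy"));img=cv2.imread("pics/top6.png")
for a in((-170,10),(-150,-30)):
  for zl in (163,168): print(rimpart("top",P,img,(627,170),125,zl,200,175.5,*a,None,40),rimpart("top",P,img,(627,170),125,zl,200,175.5,*a,100,40))
cv2.imwrite("pics/h6.png",cv2.resize(img[120:270,140:300],None,fx=4,fy=4))
E
```

```text
(array([619.4, 171.3,  95.9]), 230, np.float64(5.09)) (array([619. , 176.2, 100. ]), 230, np.float64(5.43))
(array([618.6, 170.3,  96.5]), 223, np.float64(3.73)) (array([618.8, 174.7, 100. ]), 223, np.float64(4.02))
(array([618.4, 171. ,  95.6]), 151, np.float64(4.53)) (array([618.3, 175.8, 100. ]), 151, np.float64(4.62))
(array([617.8, 166.3,  93. ]), 144, np.float64(3.38)) (array([618.4, 174.2, 100. ]), 144, np.float64(3.53))
```

View pics/h6.png

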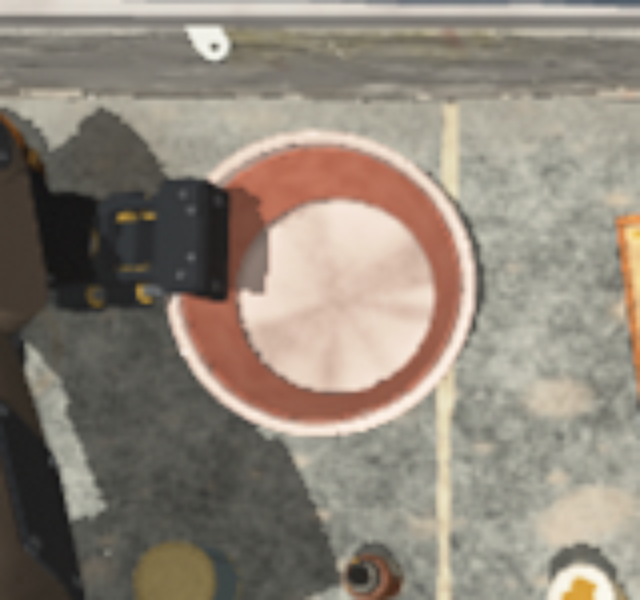

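```bash
python3 - <<'E'
from h import *
for uv in((220.6,190.6),(220.5,152.5),(220.5,229),(259.3,190)): print(onplane("top",uv,176).round(1))
# white rim by colour
img=cv2.imread("pics/top6.png");hs=cv2.cvtColor(img,cv2.COLOR_BGR2HSV)
P=cloud("top",np.load("top6.npy"))
c0=onplane("top",(220.6,190.6),176)[0]
m=(img.min(2)>165)
v,u=np.nonzero(m);X=onplane("top",np.c_[u,v],176)[:,:2];r=np.hypot(*(X-c0[:2]).T);k=(r>88)&(r<106)
print(k.sum(),circ(X[k]))
m=(cv2.imread("pics/top0.png").min(2)>165)
v,u=np.nonzero(m);X=onplane("top",np.c_[u,v],80)[:,:2];r=np.hypot(*(X-[626.4,169.6]).T);k=(r>88)&(r<106)
print(k.sum(),circ(X[k]))
E
```

```text
[[619.8 166.7 176. ]]
[[721.7 168.9 176. ]]
[[518.5 165.1 176. ]]
[[621.5  65.2 176. ]]
657 (array([621.21560075, 169.29047259,  97.85561525]), np.float64(3.1715951076549853))
696 (array([627.84248328, 168.90596797,  98.03747782]), np.float64(3.044455616932809))
```

The held bowl is nearly level, and its base centre is at about (622, 171). I carry it 289.5 mm along -y.

Emit:
{"name": "move_arm", "arguments": {"rows": [{"tx": 1.5, "ty": 0.59, "tz": 0, "rx": 0, "ry": 0, "rz": 0, "grip": 0}, {"tx": 2.99, "ty": 1.18, "tz": -0.04, "rx": 0, "ry": 0, "rz": 0, "grip": 0}, {"tx": 2.99, "ty": 1.18, "tz": -0.04, "rx": 0, "ry": 0, "rz": 0, "grip": 0}, {"tx": 2.99, "ty": 1.18, "tz": -0.05, "rx": 0, "ry": 0, "rz": 0, "grip": 0}, {"tx": 2.99, "ty": 1.18, "tz": -0.06, "rx": 0, "ry": 0, "rz": 0, "grip": 0}, {"tx": 2.99, "ty": 1.18, "tz": -0.06, "rx": 0, "ry": 0, "rz": 0, "grip": 0}, {"tx": 2.99, "ty": 1.18, "tz": -0.06, "rx": 0, "ry": 0, "rz": 0, "grip": 0}, {"tx": 2.99, "ty": 1.18, "tz": -0.06, "rx": 0, "ry": 0, "rz": 0, "grip": 0}, {"tx": 2.99, "ty": 1.18, "tz": 0, "rx": 0, "ry": 0, "rz": 0, "grip": 0}, {"tx": 1.5, "ty": 0.59, "tz": 0, "rx": 0, "ry": 0, "rz": 0, "grip": 0}]}}

```text
t: 8.38
eef_pos: [622.5, -42.1, 138.4]
tcp_rot: [-1.573, -0.376, -1.572]
ft_force: [0.0, 0.4, -1.4]
opening: 0.131
```

```bash
python3 snap.py 7 side top; python3 - <<'E'
from h import *
img=cv2.imread("pics/top7.png")
m=(img.min(2)>150)
v,u=np.nonzero(m);X=onplane("top",np.c_[u,v],176)[:,:2];r=np.hypot(*(X-[618,-118]).T);k=(r>86)&(r<110)
print(k.sum(),circ(X[k]))
P=cloud("top",np.load("top7.npy"))
for a in range(-180,180,30):
    for rr in (100,): 
        c=np.array([618+97*np.cos(np.radians(a)),-120+97*np.sin(np.radians(a)),176]);uv=proj("top",c)[0].astype(int)
        w=P[uv[1]-3:uv[1]+4,uv[0]-3:uv[0]+4,2];print(a,np.percentile(w,80).round(),end='; ')
a=cv2.imread("pics/side7.png")[120:360,80:420];cv2.imwrite("pics/g7.png",a.repeat(2,0).repeat(2,1))
cv2.imwrite("pics/h7.png",cv2.resize(img[130:270,240:420],None,fx=4,fy=4))
E
```

```text
8.4833 [622.7 -41.5 138.5] [-1.573 -0.375 -1.574] [ 0.5  0.8 -0.9] 0.131
1007 (array([ 618.9413439 , -122.34576697,  100.0761433 ]), np.float64(5.020562856431367))
-180 172.0; -150 171.0; -120 169.0; -90 173.0; -60 174.0; -30 174.0; 0 175.0; 30 175.0; 60 282.0; 90 276.0; 120 176.0; 150 175.0;
```

View pics/g7.png

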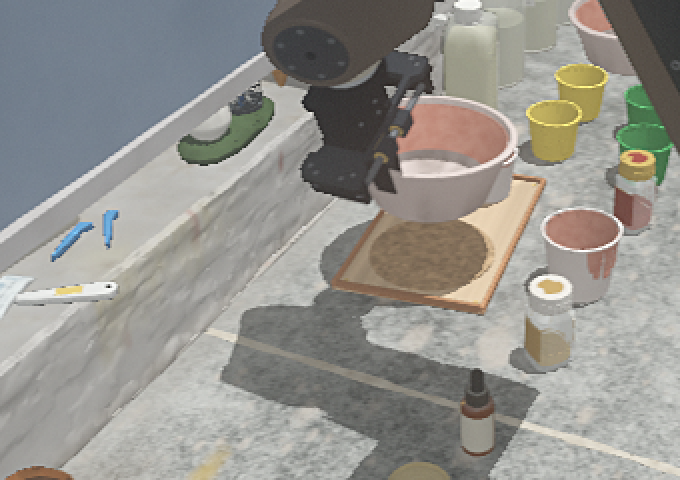

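View pics/h7.png

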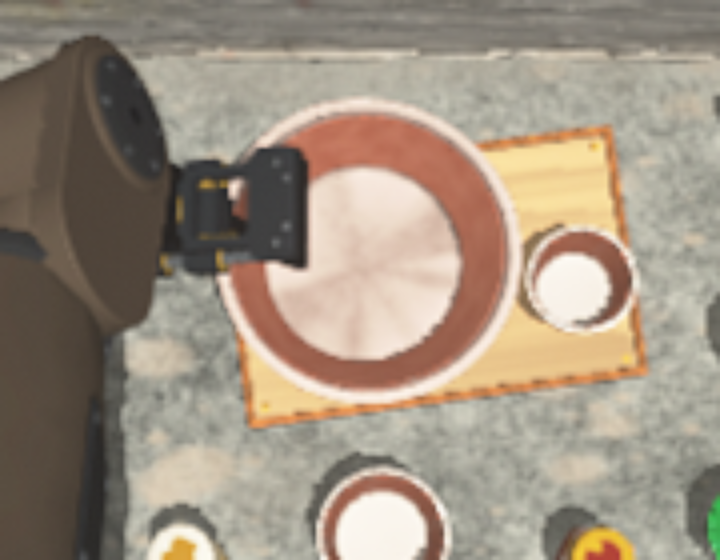

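Emit:
{"name": "move_arm", "arguments": {"rows": [{"tx": -0.5, "ty": 1.2, "tz": 0, "rx": 0, "ry": 0, "rz": 0, "grip": 0}, {"tx": -0.76, "ty": 1.8, "tz": 0, "rx": 0, "ry": 0, "rz": 0, "grip": 0}, {"tx": -0.8, "ty": 1.8, "tz": 0, "rx": 0, "ry": 0, "rz": 0, "grip": 0}, {"tx": -0.6, "ty": 1.4, "tz": 0, "rx": 0, "ry": 0, "rz": 0, "grip": 0}, {"tx": -0.4, "ty": 1, "tz": 0, "rx": 0, "ry": 0, "rz": 0, "grip": 0}, {"tx": 0, "ty": 0, "tz": 0, "rx": 0, "ry": 0, "rz": 0, "grip": 0}, {"tx": 0, "ty": 0, "tz": 0, "rx": 0, "ry": 0, "rz": 0, "grip": 0}]}}

```text
t: 9.07
eef_pos: [623.3, -35.5, 60.4]
tcp_rot: [-1.572, -0.375, -1.569]
ft_force: [0.6, 0.6, -1.4]
opening: 0.131
```

```bash
python3 snap.py 8 side top; python3 - <<'E'
from h import *
img=cv2.imread("pics/top8.png")
P=cloud("top",np.load("top8.npy"))
m=(img.min(2)>150)&(P[...,2]>75)&(P[...,2]<115)
v,u=np.nonzero(m)
for z in (96,):
    X=onplane("top",np.c_[u,v],z)[:,:2];r=np.hypot(*(X-[618,-118]).T);k=(r>86)&(r<110)
    print(k.sum(),circ(X[k]))
q=P[v[k],u[k]];A=np.c_[q[:,:2]-[618,-118],np.ones(len(q))];print(np.linalg.lstsq(A,q[:,2],rcond=None)[0].round(3))
f=P[(np.hypot(P[...,0]-618,P[...,1]+125)<40)];f=f[np.abs(f[:,2]-24)<20];A=np.c_[f[:,:2]-[618,-118],np.ones(len(f))];print(len(f),np.linalg.lstsq(A,f[:,2],rcond=None)[0].round(3))
cv2.imwrite("pics/h8.png",cv2.resize(img[130:270,240:420],None,fx=4,fy=4))
E
```

```text
9.1667 [624.  -35.8  61.8] [-1.57  -0.375 -1.571] [-0.4 -0.  -0.3] 0.126
540 (array([ 617.959892  , -115.90854401,   97.20071749]), np.float64(2.559360149201844))
[2.3000e-02 2.7000e-02 9.6381e+01]
571 [1.5000e-02 2.1000e-02 2.3308e+01]
```

View pics/h8.png

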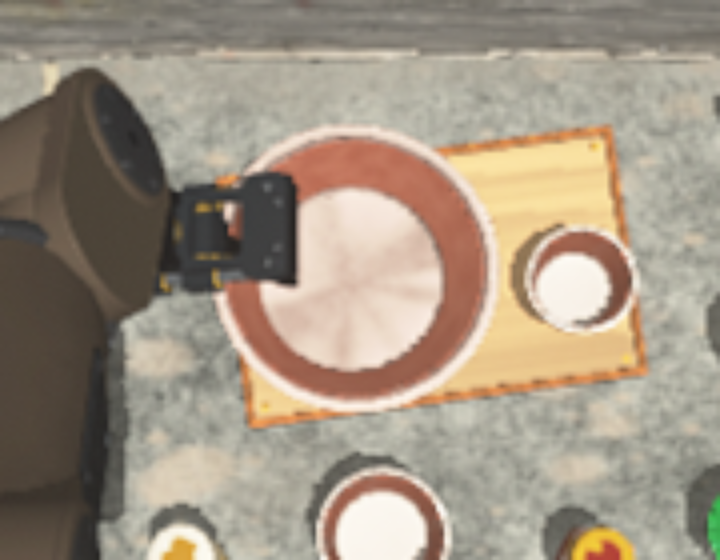

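Rim centre is (618, -116), 7 mm above its final height. I shift 4 mm to -y, lower 6 mm and release.

Emit:
{"name": "move_arm", "arguments": {"rows": [{"tx": 0.15, "ty": 0.35, "tz": -0.05, "rx": 0, "ry": 0, "rz": 0, "grip": 0}, {"tx": 0, "ty": 0.35, "tz": 0, "rx": 0, "ry": 0, "rz": 0, "grip": 0}, {"tx": 0, "ty": 0, "tz": 0, "rx": 0, "ry": 0, "rz": 0, "grip": 0}, {"tx": 0, "ty": 0, "tz": 0, "rx": 0, "ry": 0, "rz": 0, "grip": 0}]}}

```text
t: 9.5
eef_pos: [623.1, -40.4, 55.4]
tcp_rot: [-1.571, -0.375, -1.571]
ft_force: [0.1, 0.2, 0.0]
opening: 0.132
```

```bash
cat > bowl.py <<'E'
import sys
from h import *
k=sys.argv[1]
img=cv2.imread(f"pics/top{k}.png");P=cloud("top",np.load(f"top{k}.npy"))
m=(img.min(2)>150)&(P[...,2]>75)&(P[...,2]<115)
v,u=np.nonzero(m)
X=onplane("top",np.c_[u,v],90)[:,:2];r=np.hypot(*(X-[618,-118]).T);kk=(r>86)&(r<110)
print(kk.sum(),circ(X[kk]))
q=P[v[kk],u[kk]];A=np.c_[q[:,:2]-[618,-118],np.ones(len(q))];print(np.linalg.lstsq(A,q[:,2],rcond=None)[0].round(3))
f=P[(np.hypot(P[...,0]-618,P[...,1]+125)<40)];f=f[np.abs(f[:,2]-20)<16];A=np.c_[f[:,:2]-[618,-118],np.ones(len(f))];print(len(f),np.linalg.lstsq(A,f[:,2],rcond=None)[0].round(3))
E
python3 snap.py 9 top; python3 bowl.py 9
```

```text
9.55 [623.2 -40.3  55.4] [-1.57  -0.375 -1.571] [ 0.2  0.3 -0. ] 0.132
545 (array([ 617.4101263 , -120.6382829 ,   97.17643806]), np.float64(2.607784818372624))
[2.7000e-02 1.8000e-02 9.0961e+01]
569 [ 0.028  0.029 18.181]
```

Emit:
{"name": "move_arm", "arguments": {"rows": [{"tx": -0.04, "ty": 0.1, "tz": 0, "rx": 0, "ry": 0, "rz": 0, "grip": 0}, {"tx": 0, "ty": 0, "tz": 0, "rx": 0, "ry": 0, "rz": 0, "grip": 0}, {"tx": 0, "ty": 0, "tz": 0, "rx": 0, "ry": 0, "rz": 0, "grip": 40}, {"tx": 0, "ty": 0, "tz": 0, "rx": 0, "ry": 0, "rz": 0, "grip": 40}, {"tx": 0, "ty": 0, "tz": 0, "rx": 0, "ry": 0, "rz": 0, "grip": 40}, {"tx": 0, "ty": 0, "tz": 0, "rx": 0, "ry": 0, "rz": 0, "grip": 40}, {"tx": 0, "ty": 0, "tz": 0, "rx": 0, "ry": 0, "rz": 0, "grip": 40}, {"tx": 0, "ty": -2, "tz": 0, "rx": 0, "ry": 0, "rz": 0, "grip": 40}, {"tx": 0, "ty": -3, "tz": 0, "rx": 0, "ry": 0, "rz": 0, "grip": 40}, {"tx": 0, "ty": -3, "tz": 0, "rx": 0, "ry": 0, "rz": 0, "grip": 40}]}}

```text
t: 10.38
eef_pos: [622.6, -10.7, 128.8]
tcp_rot: [-1.573, -0.375, -1.571]
ft_force: [0.5, 0.1, -0.2]
opening: 0.4
```

Emit:
{"name": "move_arm", "arguments": {"rows": [{"tx": 0, "ty": -3, "tz": 0, "rx": 0, "ry": 0, "rz": 0, "grip": 40}, {"tx": 0, "ty": -3, "tz": 0, "rx": 0, "ry": 0, "rz": 0, "grip": 40}, {"tx": 0, "ty": 0, "tz": 0, "rx": 0, "ry": 0, "rz": 0, "grip": 40}]}}

```text
t: 10.63
eef_pos: [625.0, 12.9, 189.9]
tcp_rot: [-1.562, -0.374, -1.572]
ft_force: [-0.0, -0.3, 0.8]
opening: 0.398
```

```bash
python3 snap.py 10 top side; python3 bowl.py 10; python3 - <<'E'
from h import *
OB['bowl']=((618,-118),130,78,105,89)
for n in("top","side"):
    P=cloud(n,np.load(n+"10.npy"));meas(P,n)
E
```

```text
10.7333 [623.3  11.6 185.3] [-1.569 -0.375 -1.571] [-0.6 -0.7  0.2] 0.401
627 (array([ 617.82996684, -119.25447336,   96.99187697]), np.float64(2.496398576610357))
[ 5.0000e-03 -8.0000e-03  8.8669e+01]
569 [-6.0000e-03 -7.0000e-03  1.6297e+01]
top bowl [ 617.6 -118.6  100. ] sd 1.1
top cup [ 430.6 -135.4   45.5] sd 1.0
top red [ 413.4 -286.1   20.5] sd 0.9
top ochre [414.7   4.1  21.3] sd 0.8
top tin max() iterable argument is empty
top small [ 613.4 -277.5   37.9] sd 1.0
side bowl [ 617.7 -117.   102.4] sd 3.4
side cup [ 430.1 -132.6   48.1] sd 1.7
side red [ 413.  -281.9   24.4] sd 2.4
side ochre [413.3   8.8  24.7] sd 2.1
side tin [425.7 295.1  29.4] sd 1.4
side small [ 612.9 -274.1   36.2] sd 4.7
```

View pics/top10.png

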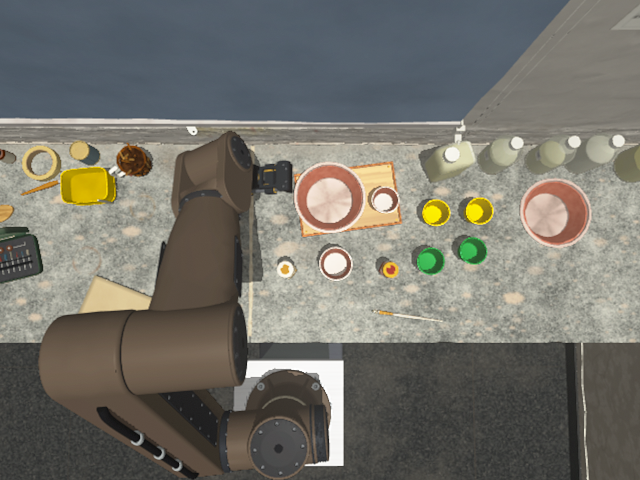

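The bowl is at (617.6, -118.6) and flat, against the mat centre at (618.7, -118.5). In the picture the bowl is on the mat at (330,197), and everything else stands where it was. Next is the big cup. I reduce the tilt to 8° and move over the cup's +y rim.

Emit:
{"name": "move_arm", "arguments": {"rows": [{"tx": 0, "ty": 0, "tz": 0, "rx": 0, "ry": 0, "rz": 0.1175, "grip": 38}, {"tx": 0, "ty": 0, "tz": 0, "rx": 0, "ry": 0, "rz": 0.1175, "grip": 38}, {"tx": 1.43, "ty": 0.8, "tz": -3.2, "rx": 0, "ry": 0, "rz": 0, "grip": 38}, {"tx": 1.43, "ty": 0.8, "tz": -3.2, "rx": 0, "ry": 0, "rz": 0, "grip": 38}, {"tx": 1.43, "ty": 0.8, "tz": -3.2, "rx": 0, "ry": 0, "rz": 0, "grip": 38}, {"tx": 1.43, "ty": 0.8, "tz": -3.2, "rx": 0, "ry": 0, "rz": 0, "grip": 38}, {"tx": 1.43, "ty": 0.8, "tz": -3.2, "rx": 0, "ry": 0, "rz": 0, "grip": 38}, {"tx": 1.43, "ty": 0.8, "tz": -3.2, "rx": 0, "ry": 0, "rz": 0, "grip": 38}, {"tx": 0, "ty": 0, "tz": 0, "rx": 0, "ry": 0, "rz": 0, "grip": 38}, {"tx": 0, "ty": 0, "tz": 0, "rx": 0, "ry": 0, "rz": 0, "grip": 38}]}}

```text
t: 11.57
eef_pos: [429.5, -81.2, 148.1]
tcp_rot: [-1.573, -0.14, -1.573]
ft_force: [-0.0, 0.0, -0.3]
opening: 0.376
```

```bash
python3 snap.py 11 top side; python3 - <<'E'
from h import *
s=env.state();R=Ro.from_euler('xyz',s['tcp_rot']).as_matrix();p=s['eef_pos'];print(R.round(3))
P=cloud("side",np.load("side11.npy"));meas(P,"side",["cup"]);L=(P-p)@R;img=cv2.imread("pics/side11.png")
m=(np.abs(L[...,2])<16)&(np.abs(L[...,0])<60)&(L[...,1]>-60)&(L[...,1]<40)&(img.max(2)<85)
for lo in range(-50,20,5):
    k=m&(L[...,1]>=lo)&(L[...,1]<lo+5)
    if k.any(): print(lo,k.sum(),L[k].min(0).round(),L[k].max(0).round())
c=np.array([430.5,-135,0]);W=c+[0,39.3,39.9];print("move tool",(R.T@(W-p)).round(1))
E
```

```text
11.6667 [431.6 -80.7 148.6] [-1.571 -0.14  -1.572] [0.1 0.2 0.2] 0.382
[[-0.001 -0.     1.   ]
 [-0.99  -0.14  -0.001]
 [ 0.14  -0.99   0.   ]]
side cup [ 430.3 -132.5   48.1] sd 1.7
-50 3 [-29. -47. -11.] [ 14. -46.   0.]
-45 24 [-29. -45. -11.] [ 25. -40.   7.]
-40 30 [-29. -40. -11.] [ 22. -35.   8.]
-35 22 [-27. -35. -11.] [ 21. -30.  10.]
-30 37 [-27. -30. -11.] [ 22. -25.  10.]
-25 16 [-24. -25. -11.] [ 22. -20.   7.]
-20 30 [-24. -20. -11.] [ 22. -15.   8.]
-15 5 [-21. -15.  -5.] [ 23. -14.   4.]
move tool [ -0.3 109.7  -1.1]
```

View pics/side11.png

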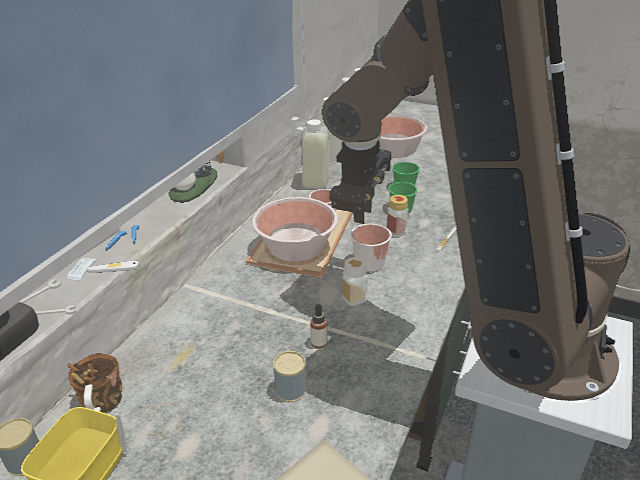

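The gripper is above the cup at (370,240), and the tips are again at -14.5 mm. I descend 10.9 cm and close.

Emit:
{"name": "move_arm", "arguments": {"rows": [{"tx": 0, "ty": 3, "tz": -0.1, "rx": 0, "ry": 0, "rz": 0, "grip": 38}, {"tx": 0, "ty": 2.5, "tz": 0, "rx": 0, "ry": 0, "rz": 0, "grip": 38}, {"tx": 0, "ty": 2.2, "tz": 0, "rx": 0, "ry": 0, "rz": 0, "grip": 38}, {"tx": 0, "ty": 2, "tz": 0, "rx": 0, "ry": 0, "rz": 0, "grip": 38}, {"tx": 0, "ty": 1.2, "tz": 0, "rx": 0, "ry": 0, "rz": 0, "grip": 38}, {"tx": 0, "ty": 0, "tz": 0, "rx": 0, "ry": 0, "rz": 0, "grip": 38}, {"tx": 0, "ty": 0, "tz": 0, "rx": 0, "ry": 0, "rz": 0, "grip": 38}]}}

```text
t: 12.25
eef_pos: [430.5, -95.4, 40.3]
tcp_rot: [-1.572, -0.14, -1.57]
ft_force: [1.1, 0.0, 0.3]
opening: 0.379
```

Emit:
{"name": "move_arm", "arguments": {"rows": [{"tx": 0, "ty": 0, "tz": 0, "rx": 0, "ry": 0, "rz": 0, "grip": 0}, {"tx": 0, "ty": 0, "tz": 0, "rx": 0, "ry": 0, "rz": 0, "grip": 0}, {"tx": 0, "ty": 0, "tz": 0, "rx": 0, "ry": 0, "rz": 0, "grip": 0}, {"tx": 0, "ty": 0, "tz": 0, "rx": 0, "ry": 0, "rz": 0, "grip": 0}, {"tx": 0, "ty": 0, "tz": 0, "rx": 0, "ry": 0, "rz": 0, "grip": 0}, {"tx": 0, "ty": 0, "tz": 0, "rx": 0, "ry": 0, "rz": 0, "grip": 0}, {"tx": 0, "ty": 0, "tz": 0, "rx": 0, "ry": 0, "rz": 0, "grip": 0}, {"tx": 0, "ty": 0, "tz": 0, "rx": 0, "ry": 0, "rz": 0, "grip": 0}]}}

```text
t: 12.92
eef_pos: [430.4, -95.9, 41.3]
tcp_rot: [-1.57, -0.141, -1.571]
ft_force: [0.2, -2.2, 5.5]
opening: 0.048
```

Opening is 4.6 mm, which matches the cup's wall. I lift 13 cm.

Emit:
{"name": "move_arm", "arguments": {"rows": [{"tx": 0.14, "ty": -0.99, "tz": 0, "rx": 0, "ry": 0, "rz": 0, "grip": 0}, {"tx": 0.28, "ty": -1.98, "tz": 0, "rx": 0, "ry": 0, "rz": 0, "grip": 0}, {"tx": 0.28, "ty": -1.98, "tz": 0, "rx": 0, "ry": 0, "rz": 0, "grip": 0}, {"tx": 0.28, "ty": -1.98, "tz": 0, "rx": 0, "ry": 0, "rz": 0, "grip": 0}, {"tx": 0.28, "ty": -1.98, "tz": 0, "rx": 0, "ry": 0, "rz": 0, "grip": 0}, {"tx": 0.28, "ty": -1.98, "tz": 0, "rx": 0, "ry": 0, "rz": 0, "grip": 0}, {"tx": 0.28, "ty": -1.98, "tz": 0, "rx": 0, "ry": 0, "rz": 0, "grip": 0}, {"tx": 0, "ty": 0, "tz": 0, "rx": 0, "ry": 0, "rz": 0, "grip": 0}, {"tx": 0, "ty": 0, "tz": 0, "rx": 0, "ry": 0, "rz": 0, "grip": 0}]}}

```text
t: 13.67
eef_pos: [430.2, -95.8, 171.3]
tcp_rot: [-1.569, -0.141, -1.571]
ft_force: [0.2, 0.6, -1.0]
opening: 0.049
```

```bash
cat > cup.py <<'E'
import sys
from h import *
k=sys.argv[1];x0,y0,z0=map(float,sys.argv[2:5])
img=cv2.imread(f"pics/top{k}.png");P=cloud("top",np.load(f"top{k}.npy"))
m=(np.hypot(P[...,0]-x0,P[...,1]-y0)<62)&(P[...,2]>z0-9)&(P[...,2]<z0+12)&(img.max(2)>95)
v,u=np.nonzero(m);q=P[m]
print("rim pts",len(q),q.min(0).round(),q.max(0).round(),"fit",circ(q[:,:2]))
A=np.c_[q[:,:2]-[x0,y0],np.ones(len(q))];print("rim plane",np.linalg.lstsq(A,q[:,2],rcond=None)[0].round(3))
f=P[(np.hypot(P[...,0]-x0,P[...,1]-y0)<22)&(np.abs(P[...,2]-(z0-77))<12)]
if len(f)>10:
    A=np.c_[f[:,:2]-[x0,y0],np.ones(len(f))];print("floor",len(f),np.linalg.lstsq(A,f[:,2],rcond=None)[0].round(3))
n=np.hypot(*( np.mgrid[:480,:640][::-1]-proj("top",[[x0,y0,z0]])[0][:,None,None]))
cu,cv_=proj("top",[[x0,y0,z0]])[0].astype(int)
cv2.imwrite(f"pics/cup{k}.png",cv2.resize(img[cv_-60:cv_+60,cu-80:cu+80],None,fx=4,fy=4,interpolation=2))
E
python3 snap.py 12 top side; python3 cup.py 12 430.5 -135 212
```

```text
13.7667 [429.6 -95.6 170. ] [-1.572 -0.14  -1.571] [ 0.5 -0.6 -0.5] 0.051
rim pts 95 [ 384. -178.  204.] [ 475. -118.  218.] fit (array([ 429.37235425, -133.24156569,   44.06939504]), np.float64(1.7386844041414542))
rim plane [-1.10000e-02 -2.90000e-02  2.10471e+02]
floor 56 [ 3.3000e-02 -2.0400e-01  1.3536e+02]
```

View pics/cup12.png

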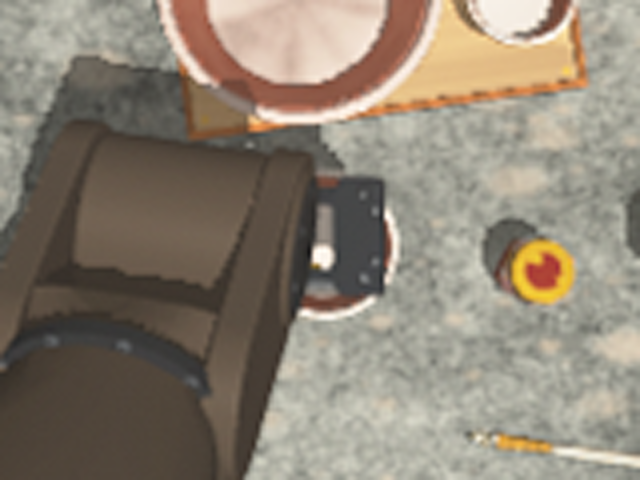

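View pics/side12.png

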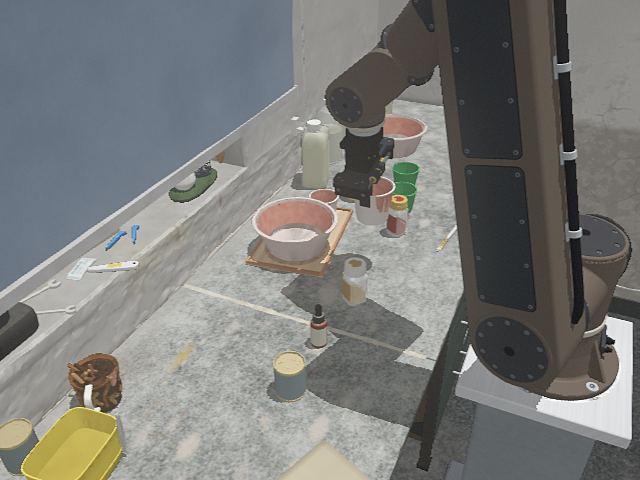

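The cup is held upright, visible at (375,205) in the side view. I carry it over the bowl.

Emit:
{"name": "move_arm", "arguments": {"rows": [{"tx": -0.1, "ty": 0, "tz": 1.5, "rx": 0, "ry": 0, "rz": 0, "grip": 0}, {"tx": -0.3, "ty": -0.04, "tz": 3, "rx": 0, "ry": 0, "rz": 0, "grip": 0}, {"tx": -0.3, "ty": -0.04, "tz": 3, "rx": 0, "ry": 0, "rz": 0, "grip": 0}, {"tx": -0.3, "ty": -0.05, "tz": 3, "rx": 0, "ry": 0, "rz": 0, "grip": 0}, {"tx": -0.3, "ty": -0.05, "tz": 3, "rx": 0, "ry": 0, "rz": 0, "grip": 0}, {"tx": -0.3, "ty": -0.04, "tz": 3, "rx": 0, "ry": 0, "rz": 0, "grip": 0}, {"tx": 0, "ty": 0, "tz": 2.3, "rx": 0, "ry": 0, "rz": 0, "grip": 0}, {"tx": 0, "ty": 0, "tz": 0, "rx": 0, "ry": 0, "rz": 0, "grip": 0}, {"tx": 0, "ty": 0, "tz": 0, "rx": 0, "ry": 0, "rz": 0, "grip": 0}]}}

```text
t: 14.52
eef_pos: [617.9, -79.4, 168.5]
tcp_rot: [-1.574, -0.14, -1.57]
ft_force: [-0.4, 0.6, -0.2]
opening: 0.053
```

```bash
python3 snap.py 13 top side; python3 cup.py 13 618 -118 211
```

```text
14.6167 [617.  -79.5 169.5] [-1.573 -0.14  -1.571] [-0.7 -0.4 -0.1] 0.05
rim pts 82 [ 571. -161.  203.] [639. -92. 216.] fit (array([ 615.34011396, -117.4045279 ,   43.26033541]), np.float64(1.5723972053541129))
rim plane [-2.00000e-02 -2.00000e-03  2.08392e+02]
floor 93 [-8.0000e-03 -2.0000e-02  1.3218e+02]
```

View pics/cup13.png

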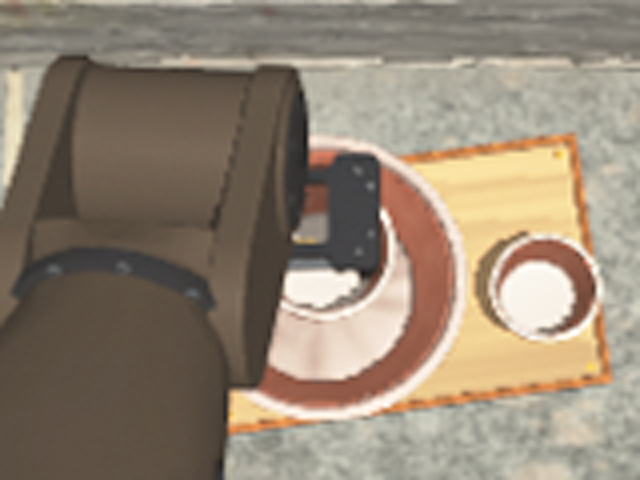

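```bash
python3 - <<'E'
import cv2
cv2.imwrite("pics/s13.png",cv2.resize(cv2.imread("pics/side13.png")[80:280,200:420],None,fx=3,fy=3,interpolation=2))
E
```

View pics/s13.png

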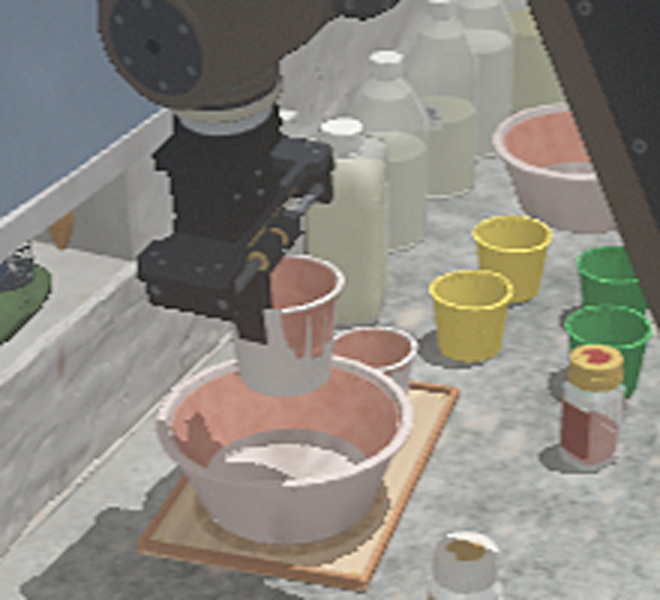

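The cup is level at about (616, -118). I lower 10.8 cm with +1.5 mm in x.

Emit:
{"name": "move_arm", "arguments": {"rows": [{"tx": -0.28, "ty": 2, "tz": 0.15, "rx": 0, "ry": 0, "rz": 0, "grip": 0}, {"tx": -0.35, "ty": 2.5, "tz": 0, "rx": 0, "ry": 0, "rz": 0, "grip": 0}, {"tx": -0.35, "ty": 2.5, "tz": 0, "rx": 0, "ry": 0, "rz": 0, "grip": 0}, {"tx": -0.28, "ty": 2, "tz": 0, "rx": 0, "ry": 0, "rz": 0, "grip": 0}, {"tx": -0.17, "ty": 1.2, "tz": 0, "rx": 0, "ry": 0, "rz": 0, "grip": 0}, {"tx": -0.07, "ty": 0.5, "tz": 0, "rx": 0, "ry": 0, "rz": 0, "grip": 0}, {"tx": 0, "ty": 0, "tz": 0, "rx": 0, "ry": 0, "rz": 0, "grip": 0}, {"tx": 0, "ty": 0, "tz": 0, "rx": 0, "ry": 0, "rz": 0, "grip": 0}]}}

```text
t: 15.28
eef_pos: [619.8, -79.8, 63.7]
tcp_rot: [-1.57, -0.14, -1.571]
ft_force: [-0.3, -0.3, 0.4]
opening: 0.047
```

```bash
python3 snap.py 14 top; python3 cup.py 14 618 -118 100
```

```text
15.3333 [620.  -79.8  64. ] [-1.569 -0.14  -1.571] [ 0.5 -0.1  0. ] 0.049
rim pts 80 [ 573. -163.   92.] [657. -93. 109.] fit (array([ 616.91523246, -118.1767836 ,   42.90105482]), np.float64(1.7987354715355062))
rim plane [-6.90000e-02 -2.10000e-02  1.00635e+02]
floor 76 [-0.041  0.043 27.673]
```

View pics/cup14.png

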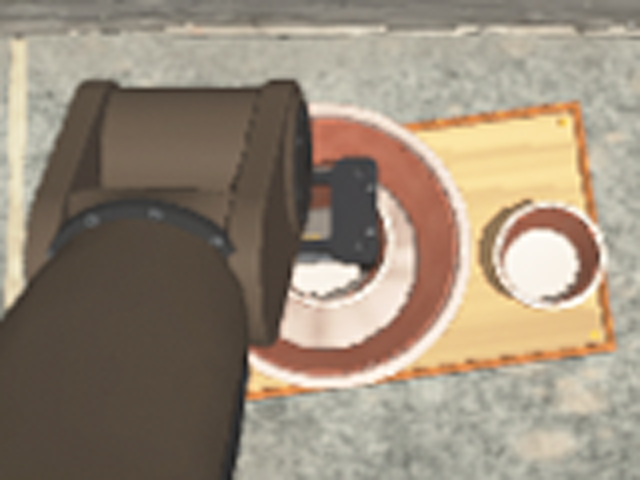

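By TCP height the cup's bottom is at about 22.7 mm, against 16 wanted. I lower 6 mm more.

Emit:
{"name": "move_arm", "arguments": {"rows": [{"tx": -0.04, "ty": 0.3, "tz": 0, "rx": 0, "ry": 0, "rz": 0, "grip": 0}, {"tx": -0.04, "ty": 0.3, "tz": 0, "rx": 0, "ry": 0, "rz": 0, "grip": 0}, {"tx": 0, "ty": 0, "tz": 0, "rx": 0, "ry": 0, "rz": 0, "grip": 0}, {"tx": 0, "ty": 0, "tz": 0, "rx": 0, "ry": 0, "rz": 0, "grip": 0}]}}

```text
t: 15.67
eef_pos: [620.2, -79.8, 57.5]
tcp_rot: [-1.569, -0.14, -1.571]
ft_force: [0.5, 1.0, 4.1]
opening: 0.049
```

Contact is felt at 4 N. I release and retreat.

Emit:
{"name": "move_arm", "arguments": {"rows": [{"tx": 0, "ty": 0, "tz": 0, "rx": 0, "ry": 0, "rz": 0, "grip": 30}, {"tx": 0, "ty": 0, "tz": 0, "rx": 0, "ry": 0, "rz": 0, "grip": 30}, {"tx": 0, "ty": 0, "tz": 0, "rx": 0, "ry": 0, "rz": 0, "grip": 30}, {"tx": 0, "ty": 0, "tz": 0, "rx": 0, "ry": 0, "rz": 0, "grip": 30}, {"tx": 0, "ty": 0, "tz": 0, "rx": 0, "ry": 0, "rz": 0, "grip": 30}, {"tx": 0, "ty": -2, "tz": 0, "rx": 0, "ry": 0, "rz": 0, "grip": 30}, {"tx": 0, "ty": -3, "tz": 0, "rx": 0, "ry": 0, "rz": 0, "grip": 30}, {"tx": 0, "ty": -3.5, "tz": 0, "rx": 0, "ry": 0, "rz": 0, "grip": 30}, {"tx": 0, "ty": -3.5, "tz": 0, "rx": 0, "ry": 0, "rz": 0, "grip": 30}, {"tx": 0, "ty": 0, "tz": 0, "rx": 0, "ry": 0, "rz": 0, "grip": 30}]}}

```text
t: 16.5
eef_pos: [622.0, -62.6, 182.2]
tcp_rot: [-1.561, -0.141, -1.571]
ft_force: [0.5, -0.8, -0.1]
opening: 0.302
```

Emit:
{"name": "move_arm", "arguments": {"rows": [{"tx": 0, "ty": -0.5, "tz": -3.5, "rx": 0, "ry": 0, "rz": 0.07, "grip": 70}, {"tx": 0, "ty": -0.5, "tz": -3.5, "rx": 0, "ry": 0, "rz": 0.07, "grip": 70}, {"tx": 3, "ty": 0, "tz": -2.5, "rx": 0, "ry": 0, "rz": 0, "grip": 70}, {"tx": 3.5, "ty": 0, "tz": -2, "rx": 0, "ry": 0, "rz": 0, "grip": 70}, {"tx": 3.5, "ty": 0, "tz": -2, "rx": 0, "ry": 0, "rz": 0, "grip": 70}, {"tx": 3.5, "ty": 0, "tz": -2, "rx": 0, "ry": 0, "rz": 0, "grip": 70}, {"tx": 3.5, "ty": 0, "tz": -2, "rx": 0, "ry": 0, "rz": 0, "grip": 70}, {"tx": 0, "ty": 0, "tz": 0, "rx": 0, "ry": 0, "rz": 0, "grip": 70}]}}

```text
t: 17.17
eef_pos: [441.9, -236.6, 185.4]
tcp_rot: [-1.571, -0.001, -1.575]
ft_force: [-0.3, 0.9, 0.1]
opening: 0.697
```

```bash
python3 snap.py 15 top side; python3 bowl.py 15; python3 cup.py 15 618 -118 98; python3 - <<'E'
from h import *
OB['bowl']=((618,-118),130,78,105,89);OB['cup']=((618,-118),60,92,110,98)
P=cloud("top",np.load("top15.npy"));meas(P,"top");P=cloud("side",np.load("side15.npy"));meas(P,"side")
E
```

```text
17.2667 [ 443.9 -233.1  185.4] [-1.571 -0.    -1.574] [ 0.4 -1.  -0.3] 0.7
493 (array([ 617.96332158, -119.17002872,   96.91881996]), np.float64(2.480631775428162))
[ 2.0000e-03 -1.4000e-02  8.9086e+01]
452 [6.2000e-02 1.3000e-02 2.1228e+01]
rim pts 191 [ 573. -163.   89.] [665. -74. 106.] fit (array([ 618.69852609, -118.10674888,   44.05072303]), np.float64(1.6868872953932086))
rim plane [-2.2000e-02 -9.0000e-03  9.7474e+01]
floor 171 [8.0000e-03 2.0000e-03 2.0957e+01]
top bowl [ 617.6 -118.6  100. ] sd 1.1
top cup [ 619.3 -118.3   45.4] sd 0.8
top red max() iterable argument is empty
top ochre [414.4   3.9  21.3] sd 0.8
top tin [426.1 292.5  27.2] sd 1.3
top small [ 613.4 -277.6   37.9] sd 1.0
side bowl [ 618.  -117.   102.5] sd 1.7
side cup [ 619.2 -116.9   47.7] sd 1.7
side red [ 412.6 -281.    25. ] sd 2.9
side ochre [413.8   8.9  24.7] sd 1.9
side tin [425.6 294.9  29.3] sd 1.4
side small [ 612.7 -275.    36.3] sd 4.8
```

View pics/cup15.png

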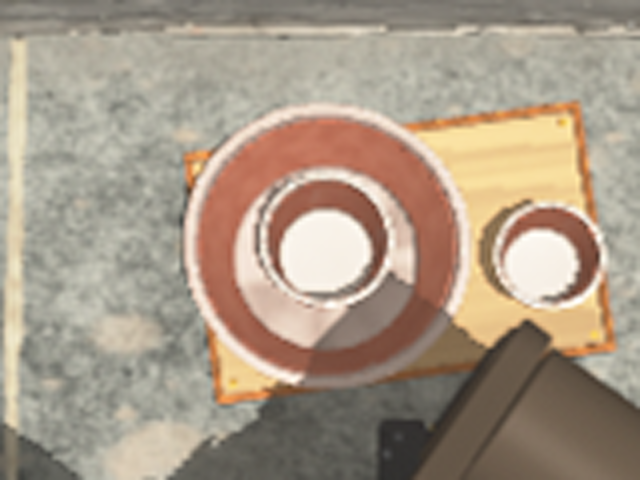

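View pics/side15.png

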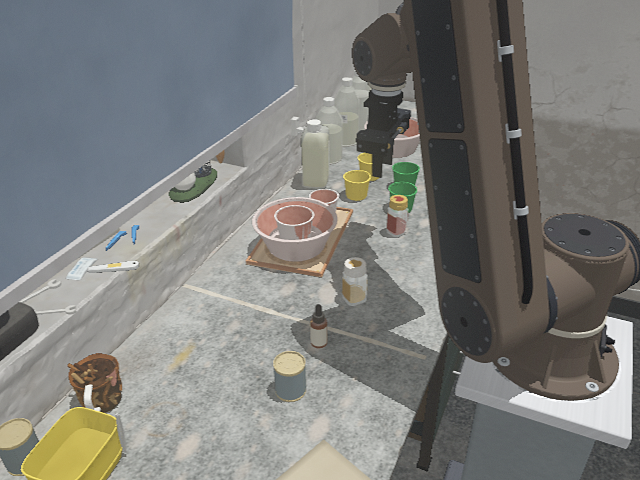

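The cup is at (619.2, -118) and level, standing in the bowl. Next is the red jar, which is unique in front of the robot at (398,215) in the side view with an amber lid and red top. I move over it.

Emit:
{"name": "move_arm", "arguments": {"rows": [{"tx": 2.6, "ty": 0, "tz": -1.5, "rx": 0, "ry": 0, "rz": 0, "grip": 70}, {"tx": 2.6, "ty": 0, "tz": -1.5, "rx": 0, "ry": 0, "rz": 0, "grip": 70}, {"tx": 0, "ty": 0, "tz": 0, "rx": 0, "ry": 0, "rz": 0, "grip": 70}, {"tx": 0, "ty": 0, "tz": 0, "rx": 0, "ry": 0, "rz": 0, "grip": 70}, {"tx": 0, "ty": 0, "tz": 0, "rx": 0, "ry": 0, "rz": 0, "grip": 70}]}}

```text
t: 17.68
eef_pos: [415.2, -282.9, 185.4]
tcp_rot: [-1.571, 0.0, -1.57]
ft_force: [1.3, 0.6, 0.3]
opening: 0.701
```

```bash
python3 snap.py 16 side; python3 - <<'E'
from h import *
s=env.state();R=Ro.from_euler('xyz',s['tcp_rot']).as_matrix();p=s['eef_pos'];print(p)
P=cloud("side",np.load("side16.npy"));L=(P-p)@R;img=cv2.imread("pics/side16.png")
m=(np.abs(L[...,2])<16)&(np.abs(L[...,0])<60)&(L[...,1]>-60)&(L[...,1]<40)&(img.max(2)<85)
for lo in range(-50,20,5):
    k=m&(L[...,1]>=lo)&(L[...,1]<lo+5)
    if k.any(): print(lo,k.sum(),L[k].min(0).round(),L[k].max(0).round())
# red lid via yellow/red mask, side view on z=100
for n,f in(("top","pics/top10.png"),("side","pics/side16.png")):
    im=cv2.imread(f);hs=cv2.cvtColor(im,cv2.COLOR_BGR2HSV);Q=cloud(n,np.load(f"{n}{'10' if n=='top' else '16'}.npy"))
    k=(hs[...,1]>130)&(np.hypot(Q[...,0]-413,Q[...,1]+285)<40)&(Q[...,2]>96)&(Q[...,2]<106)
    v,u=np.nonzero(k);X=onplane(n,np.c_[u,v],100);print(n,len(u),X.mean(0).round(1),X.min(0).round(),X.max(0).round())
cv2.imwrite("pics/j16.png",cv2.resize(img[100:260,320:460],None,fx=4,fy=4))
E
```

```text
17.7333 [ 415.3 -282.8  185.4] [-1.571  0.    -1.569] [-0.5  0.6  0.5] 0.698
[ 415.25185178 -282.75129407  185.43935593]
-50 26 [-46. -50. -11.] [ 37. -45.  10.]
-45 22 [-44. -45. -11.] [ 37. -40.   9.]
-40 29 [-45. -40. -12.] [ 37. -35.  10.]
-35 33 [-44. -35. -11.] [ 40. -30.   9.]
-30 30 [-44. -30. -10.] [ 36. -25.   9.]
-25 30 [-43. -25. -10.] [ 38. -20.  10.]
-20 34 [-41. -20. -11.] [ 39. -15.   9.]
-15 4 [-35. -14. -10.] [ 36. -13.   5.]
top 172 [ 413.8 -286.9  100. ] [ 394. -306.  100.] [ 435. -267.  100.]
side 33 [ 413.3 -290.   100. ] [ 402. -300.  100.] [ 426. -278.  100.]
```

View pics/j16.png

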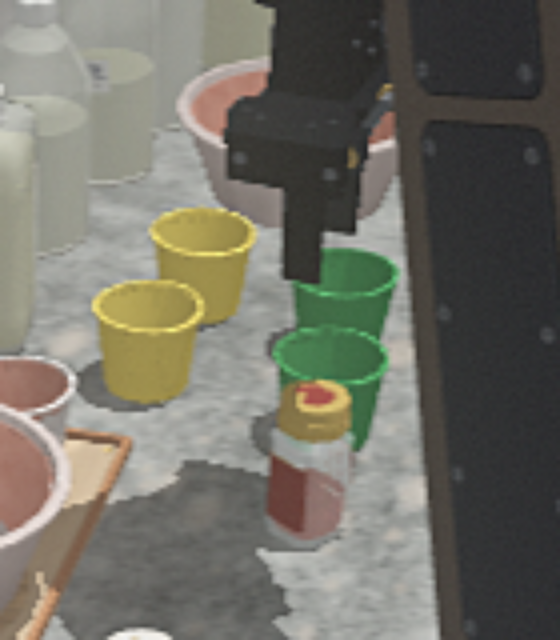

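The enlarged crop confirms the red-labelled jar with amber lid and red top. I align and descend 12 cm, so that the tips are at a height of about 80 mm on the lid.

Emit:
{"name": "move_arm", "arguments": {"rows": [{"tx": 0.35, "ty": 3, "tz": -0.15, "rx": 0, "ry": 0, "rz": 0, "grip": 70}, {"tx": 0, "ty": 3, "tz": 0, "rx": 0, "ry": 0, "rz": 0, "grip": 70}, {"tx": 0, "ty": 2.5, "tz": 0, "rx": 0, "ry": 0, "rz": 0, "grip": 70}, {"tx": 0, "ty": 2, "tz": 0, "rx": 0, "ry": 0, "rz": 0, "grip": 70}, {"tx": 0, "ty": 1.5, "tz": 0, "rx": 0, "ry": 0, "rz": 0, "grip": 70}, {"tx": 0, "ty": 0, "tz": 0, "rx": 0, "ry": 0, "rz": 0, "grip": 70}, {"tx": 0, "ty": 0, "tz": 0, "rx": 0, "ry": 0, "rz": 0, "grip": 30}, {"tx": 0, "ty": 0, "tz": 0, "rx": 0, "ry": 0, "rz": 0, "grip": 30}, {"tx": 0, "ty": 0, "tz": 0, "rx": 0, "ry": 0, "rz": 0, "grip": 30}, {"tx": 0, "ty": 0, "tz": 0, "rx": 0, "ry": 0, "rz": 0, "grip": 30}]}}

```text
t: 18.57
eef_pos: [413.6, -287.6, 66.5]
tcp_rot: [-1.569, -0.001, -1.57]
ft_force: [-0.4, 0.4, 0.6]
opening: 0.475
```

Emit:
{"name": "move_arm", "arguments": {"rows": [{"tx": 0, "ty": 0, "tz": 0, "rx": 0, "ry": 0, "rz": 0, "grip": 20}, {"tx": 0, "ty": 0, "tz": 0, "rx": 0, "ry": 0, "rz": 0, "grip": 20}, {"tx": 0, "ty": 0, "tz": 0, "rx": 0, "ry": 0, "rz": 0, "grip": 20}, {"tx": 0, "ty": 0, "tz": 0, "rx": 0, "ry": 0, "rz": 0, "grip": 20}]}}

```text
t: 18.9
eef_pos: [413.5, -287.7, 66.4]
tcp_rot: [-1.569, -0.001, -1.571]
ft_force: [0.5, 1.8, 8.0]
opening: 0.459
```

Opening is 43.6 mm, which matches the 44 mm lid. I lift 14 cm.

Emit:
{"name": "move_arm", "arguments": {"rows": [{"tx": 0, "ty": -1, "tz": 0, "rx": 0, "ry": 0, "rz": 0, "grip": 20}, {"tx": 0, "ty": -2, "tz": 0, "rx": 0, "ry": 0, "rz": 0, "grip": 20}, {"tx": 0, "ty": -2.5, "tz": 0, "rx": 0, "ry": 0, "rz": 0, "grip": 20}, {"tx": 0, "ty": -2.5, "tz": 0, "rx": 0, "ry": 0, "rz": 0, "grip": 20}, {"tx": 0, "ty": -2.5, "tz": 0, "rx": 0, "ry": 0, "rz": 0, "grip": 20}, {"tx": 0, "ty": -2.5, "tz": 0, "rx": 0, "ry": 0, "rz": 0, "grip": 20}, {"tx": 0, "ty": -1, "tz": 0, "rx": 0, "ry": 0, "rz": 0, "grip": 20}, {"tx": 0, "ty": 0, "tz": 0, "rx": 0, "ry": 0, "rz": 0, "grip": 20}, {"tx": 0, "ty": 0, "tz": 0, "rx": 0, "ry": 0, "rz": 0, "grip": 20}]}}

```text
t: 19.65
eef_pos: [412.8, -287.3, 205.3]
tcp_rot: [-1.571, -0.0, -1.571]
ft_force: [-0.3, -0.1, -1.5]
opening: 0.457
```

```bash
python3 snap.py 17 side; python3 - <<'E'
import cv2
cv2.imwrite("pics/j17.png",cv2.resize(cv2.imread("pics/side17.png")[80:240,320:460],None,fx=4,fy=4))
E
```

```text
19.7 [ 412.6 -287.   204.5] [-1.572e+00  1.000e-03 -1.571e+00] [ 0.1 -0.5 -1.8] 0.458
```

View pics/j17.png

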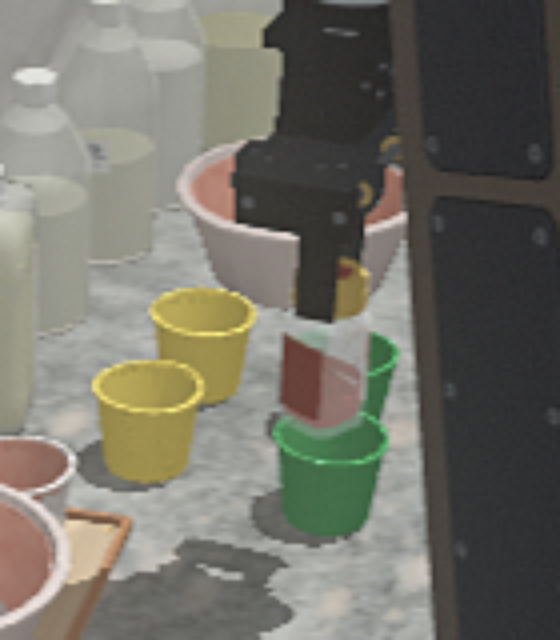

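The jar hangs straight. I carry it over the big cup.

Emit:
{"name": "move_arm", "arguments": {"rows": [{"tx": -1.1, "ty": 0, "tz": 1.3, "rx": 0, "ry": 0, "rz": 0, "grip": 20}, {"tx": -2.1, "ty": 0, "tz": 2.6, "rx": 0, "ry": 0, "rz": 0, "grip": 20}, {"tx": -2.1, "ty": 0, "tz": 2.6, "rx": 0, "ry": 0, "rz": 0, "grip": 20}, {"tx": -2.1, "ty": 0, "tz": 2.6, "rx": 0, "ry": 0, "rz": 0, "grip": 20}, {"tx": -2.1, "ty": 0, "tz": 2.6, "rx": 0, "ry": 0, "rz": 0, "grip": 20}, {"tx": -2.1, "ty": 0, "tz": 2.6, "rx": 0, "ry": 0, "rz": 0, "grip": 20}, {"tx": -2.1, "ty": 0, "tz": 2.6, "rx": 0, "ry": 0, "rz": 0, "grip": 20}, {"tx": -2.1, "ty": 0, "tz": 2.4, "rx": 0, "ry": 0, "rz": 0, "grip": 20}, {"tx": -1.1, "ty": 0, "tz": 1.3, "rx": 0, "ry": 0, "rz": 0, "grip": 20}, {"tx": 0, "ty": 0, "tz": 0, "rx": 0, "ry": 0, "rz": 0, "grip": 20}]}}

```text
t: 20.53
eef_pos: [620.5, -115.9, 202.8]
tcp_rot: [-1.573, 0.001, -1.568]
ft_force: [0.5, 0.5, -1.1]
opening: 0.456
```

Emit:
{"name": "move_arm", "arguments": {"rows": [{"tx": 0, "ty": 0, "tz": 0, "rx": 0, "ry": 0, "rz": 0, "grip": 20}, {"tx": 0, "ty": 0, "tz": 0, "rx": 0, "ry": 0, "rz": 0, "grip": 20}]}}

```text
t: 20.7
eef_pos: [618.2, -118.7, 204.1]
tcp_rot: [-1.573, 0.0, -1.571]
ft_force: [0.0, -0.1, -1.2]
opening: 0.458
```

```bash
python3 snap.py 18 side top; python3 - <<'E'
from h import *
img=cv2.imread("pics/side18.png")
cv2.imwrite("pics/j18.png",cv2.resize(img[100:260,230:390],None,fx=4,fy=4))
P=cloud("side",np.load("side18.npy"))
m=(np.hypot(P[...,0]-619,P[...,1]+118)<45)&(P[...,2]>132)&(P[...,2]<225)&(img.max(2)>90)
for z in range(135,225,10):
    k=m&(P[...,2]>z)&(P[...,2]<z+10)
    if k.sum()>3: q=P[k];print(z,k.sum(),q.min(0).round(),q.max(0).round(),"xmid",((q.min(0)+q.max(0))/2)[0].round(1))
E
```

```text
20.8 [ 618.3 -119.2  205. ] [-1.572  0.    -1.572] [ 0.5 -0.4 -1.5] 0.461
135 41 [ 593. -125.  139.] [641. -93. 145.] xmid 616.8
145 76 [ 593. -125.  145.] [640. -89. 155.] xmid 616.2
155 82 [ 593. -130.  155.] [643. -91. 165.] xmid 618.0
165 88 [ 593. -133.  165.] [644. -90. 175.] xmid 618.4
175 91 [ 592. -130.  175.] [642. -91. 185.] xmid 616.9
185 86 [ 592. -127.  185.] [639. -89. 195.] xmid 615.8
195 82 [ 593. -128.  195.] [640. -92. 205.] xmid 616.5
205 96 [ 592. -130.  205.] [639. -92. 215.] xmid 615.7
215 42 [ 594. -128.  215.] [634. -93. 225.] xmid 613.9
```

View pics/j18.png

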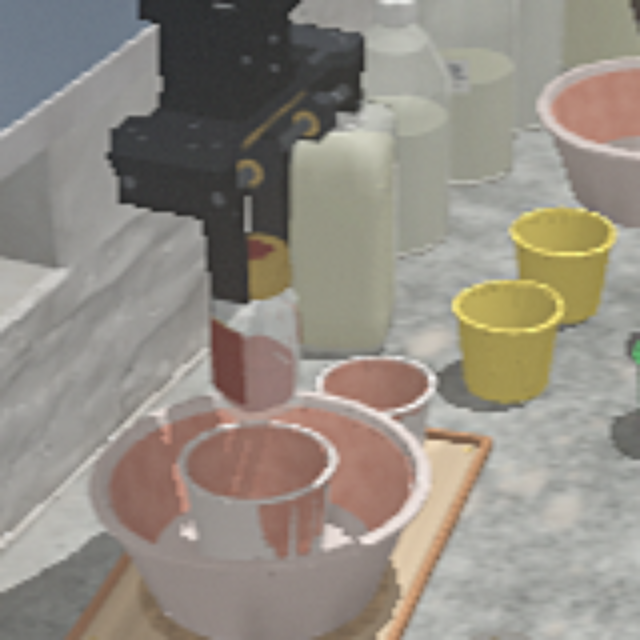

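Emit:
{"name": "move_arm", "arguments": {"rows": [{"tx": -0.07, "ty": 1.5, "tz": 0.15, "rx": 0, "ry": 0, "rz": 0, "grip": 20}, {"tx": 0, "ty": 2, "tz": 0, "rx": 0, "ry": 0, "rz": 0, "grip": 20}, {"tx": 0, "ty": 2, "tz": 0, "rx": 0, "ry": 0, "rz": 0, "grip": 20}, {"tx": 0, "ty": 2, "tz": 0, "rx": 0, "ry": 0, "rz": 0, "grip": 20}, {"tx": 0, "ty": 2, "tz": 0, "rx": 0, "ry": 0, "rz": 0, "grip": 20}, {"tx": 0, "ty": 1, "tz": 0, "rx": 0, "ry": 0, "rz": 0, "grip": 20}, {"tx": 0, "ty": 0.5, "tz": 0, "rx": 0, "ry": 0, "rz": 0, "grip": 20}, {"tx": 0, "ty": 0.3, "tz": 0, "rx": 0, "ry": 0, "rz": 0, "grip": 20}, {"tx": 0, "ty": 0, "tz": 0, "rx": 0, "ry": 0, "rz": 0, "grip": 20}, {"tx": 0, "ty": 0, "tz": 0, "rx": 0, "ry": 0, "rz": 0, "grip": 20}]}}

```text
t: 21.63
eef_pos: [620.9, -118.0, 93.4]
tcp_rot: [-1.57, -0.0, -1.571]
ft_force: [0.2, -0.6, -1.1]
opening: 0.458
```

Emit:
{"name": "move_arm", "arguments": {"rows": [{"tx": 0, "ty": 0.2, "tz": 0, "rx": 0, "ry": 0, "rz": 0, "grip": 20}, {"tx": 0, "ty": 0.2, "tz": 0, "rx": 0, "ry": 0, "rz": 0, "grip": 20}, {"tx": 0, "ty": 0, "tz": 0, "rx": 0, "ry": 0, "rz": 0, "grip": 20}, {"tx": 0, "ty": 0, "tz": 0, "rx": 0, "ry": 0, "rz": 0, "grip": 20}]}}

```text
t: 21.97
eef_pos: [620.6, -117.7, 88.7]
tcp_rot: [-1.571, -0.0, -1.571]
ft_force: [0.3, -0.2, -0.7]
opening: 0.459
```

```bash
python3 snap.py 19 side top; python3 cup.py 19 618 -118 98; python3 - <<'E'
import cv2
cv2.imwrite("pics/j19.png",cv2.resize(cv2.imread("pics/side19.png")[140:280,230:370],None,fx=4,fy=4))
E
```

```text
22.0667 [ 620.6 -117.7   88.7] [-1.571 -0.    -1.571] [ 0.8 -0.3 -1.2] 0.461Traceback (most recent call last):
  File "cup.py", line 7, in <module>
    print("rim pts",len(q),q.min(0).round(),q.max(0).round(),"fit",circ(q[:,:2]))
                           ~~~~~^^^
    return umr_minimum(a, axis, None, out, keepdims, initial, where)
ValueError: zero-size array to reduction operation minimum which has no identity
```

View pics/j19.png

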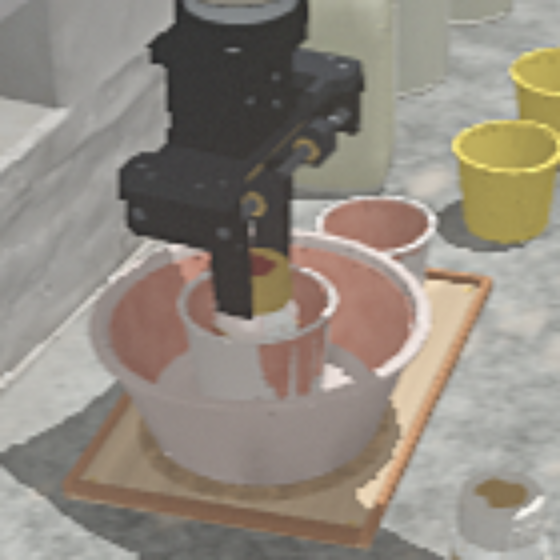

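The jar is in the cup, about 1 mm off the floor. I lower 1.5 mm, release gently and retreat.

Emit:
{"name": "move_arm", "arguments": {"rows": [{"tx": 0, "ty": 0.15, "tz": 0, "rx": 0, "ry": 0, "rz": 0, "grip": 20}, {"tx": 0, "ty": 0, "tz": 0, "rx": 0, "ry": 0, "rz": 0, "grip": 20}, {"tx": 0, "ty": 0, "tz": 0, "rx": 0, "ry": 0, "rz": 0, "grip": 20}]}}

```text
t: 22.32
eef_pos: [620.9, -117.8, 87.6]
tcp_rot: [-1.57, -0.0, -1.571]
ft_force: [-2.5, 0.7, 5.6]
opening: 0.461
```

Emit:
{"name": "move_arm", "arguments": {"rows": [{"tx": 0, "ty": 0, "tz": 0, "rx": 0, "ry": 0, "rz": 0, "grip": 58}, {"tx": 0, "ty": 0, "tz": 0, "rx": 0, "ry": 0, "rz": 0, "grip": 58}, {"tx": 0, "ty": 0, "tz": 0, "rx": 0, "ry": 0, "rz": 0, "grip": 58}, {"tx": 0, "ty": 0, "tz": 0, "rx": 0, "ry": 0, "rz": 0, "grip": 58}, {"tx": 0, "ty": -1, "tz": 0, "rx": 0, "ry": 0, "rz": 0, "grip": 58}, {"tx": 0, "ty": -2, "tz": 0, "rx": 0, "ry": 0, "rz": 0, "grip": 58}, {"tx": 0, "ty": -3, "tz": 0, "rx": 0, "ry": 0, "rz": 0, "grip": 58}, {"tx": 0, "ty": -3, "tz": 0, "rx": 0, "ry": 0, "rz": 0, "grip": 58}, {"tx": 0, "ty": -2, "tz": 0, "rx": 0, "ry": 0, "rz": 0, "grip": 58}]}}

```text
t: 23.07
eef_pos: [621.1, -117.9, 200.5]
tcp_rot: [-1.568, -0.001, -1.571]
ft_force: [0.6, -0.2, 0.4]
opening: 0.579
```

Contact was felt and the jar is released. I move towards the dropper and look.

Emit:
{"name": "move_arm", "arguments": {"rows": [{"tx": -3.1, "ty": 0, "tz": -2.1, "rx": 0, "ry": 0, "rz": 0, "grip": 60}, {"tx": -3.1, "ty": 0, "tz": -2.1, "rx": 0, "ry": 0, "rz": 0, "grip": 60}, {"tx": -3.1, "ty": 0, "tz": -2.1, "rx": 0, "ry": 0, "rz": 0, "grip": 60}, {"tx": -3.1, "ty": 0, "tz": -2.1, "rx": 0, "ry": 0, "rz": 0, "grip": 60}, {"tx": -3.1, "ty": 0, "tz": -2.1, "rx": 0, "ry": 0, "rz": 0, "grip": 60}, {"tx": -3.1, "ty": 0, "tz": -2.1, "rx": 0, "ry": 0, "rz": 0, "grip": 60}, {"tx": -3.1, "ty": 0, "tz": -2.1, "rx": 0, "ry": 0, "rz": 0, "grip": 60}, {"tx": -3.1, "ty": 0, "tz": -2.2, "rx": 0, "ry": 0, "rz": 0, "grip": 60}, {"tx": -3.1, "ty": 0, "tz": -2.3, "rx": 0, "ry": 0, "rz": 0, "grip": 60}, {"tx": 0, "ty": 0, "tz": 0, "rx": 0, "ry": 0, "rz": 0, "grip": 60}]}}

```text
t: 23.9
eef_pos: [425.0, 164.8, 197.8]
tcp_rot: [-1.571, 0.001, -1.567]
ft_force: [1.6, -0.1, 0.7]
opening: 0.602
```

Emit:
{"name": "move_arm", "arguments": {"rows": [{"tx": 0, "ty": 0, "tz": 0, "rx": 0, "ry": 0, "rz": 0, "grip": 60}, {"tx": 0, "ty": 0, "tz": 0, "rx": 0, "ry": 0, "rz": 0, "grip": 60}]}}

```text
t: 24.07
eef_pos: [429.0, 161.3, 197.6]
tcp_rot: [-1.57, -0.0, -1.57]
ft_force: [0.6, -0.1, -0.9]
opening: 0.598
```

```bash
python3 snap.py 20 side top; python3 - <<'E'
from h import *
OB['bowl']=((618,-118),130,78,96,89);OB['cup']=((618,-118),60,92,108,98);OB['red']=((618,-118),35,113,130,121.5)
for n in("top","side"):
    P=cloud(n,np.load(n+"20.npy"));meas(P,n)
P=cloud("side",np.load("side20.npy"));img=cv2.imread("pics/side20.png")
for z0,z1 in((30,60),(66,78),(85,105)):
    m=(np.hypot(P[...,0]-430,P[...,1]-160)<35)&(P[...,2]>z0)&(P[...,2]<z1);q=P[m];print(z0,len(q),((q.min(0)+q.max(0))/2).round(1),q.max(0).round(1)) if len(q) else 0
s=env.state();print(s['eef_pos'])
a=img[180:290,230:390];b=img[230:370,260:400]
cv2.imwrite("pics/k20.png",cv2.resize(a,None,fx=4,fy=4));cv2.imwrite("pics/l20.png",cv2.resize(b,None,fx=4,fy=4))
cv2.imwrite("pics/m20.png",cv2.resize(cv2.imread("pics/top20.png")[140:260,280:430],None,fx=4,fy=4))
E
```

```text
24.1667 [429.3 160.6 197.2] [-1.57  -0.    -1.572] [-0.2  0.4  0.2] 0.599
top bowl [ 617.6 -118.5  100. ] sd 1.2
top cup [ 619.3 -118.3   45.4] sd 1.0
top red [ 619.7 -116.7   20.9] sd 0.8
top ochre [414.6   4.1  21.4] sd 0.7
top tin max() iterable argument is empty
top small [ 613.2 -277.4   36.8] sd 1.7
side bowl [ 604.1 -118.1  104.3] sd 9.8
side cup [ 510.9 -131.2  150. ] sd 4.2
side red [ 608.8 -117.    30.2] sd 5.0
side ochre [413.5   8.6  24.5] sd 2.0
side tin [425.9 295.   29.4] sd 1.4
side small max() iterable argument is empty
30 211 [427.8 166.3  45. ] [442.9 179.1  59.9]
66 83 [430.  162.3  72. ] [441.2 174.8  77.9]
85 55 [429.1 162.8  93.6] [434.5 169.7 102.2]
[429.34366764 160.59844593 197.20602754]
```

View pics/k20.png

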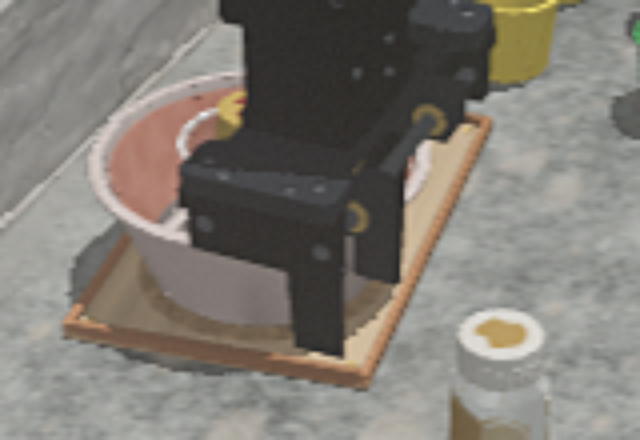

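View pics/l20.png

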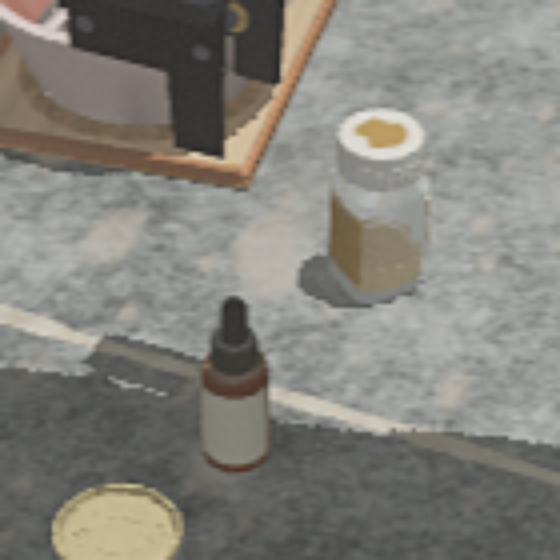

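View pics/m20.png

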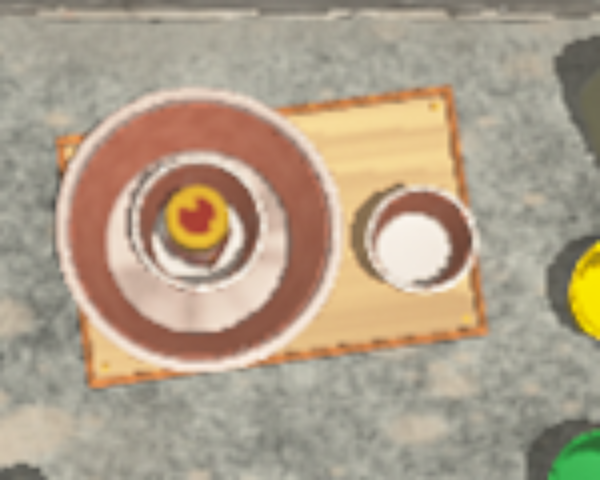

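The jar stands centred in the cup, with its top at (619.7, -116.7). The gripper is over the dropper at (429.3, 160.6), against the bottle at (429, 161). I descend 16.2 cm.

Emit:
{"name": "move_arm", "arguments": {"rows": [{"tx": 0, "ty": 3, "tz": 0, "rx": 0, "ry": 0, "rz": 0, "grip": 60}, {"tx": 0, "ty": 3, "tz": 0, "rx": 0, "ry": 0, "rz": 0, "grip": 60}, {"tx": 0, "ty": 3, "tz": 0, "rx": 0, "ry": 0, "rz": 0, "grip": 60}, {"tx": 0, "ty": 3, "tz": 0, "rx": 0, "ry": 0, "rz": 0, "grip": 60}, {"tx": 0, "ty": 2.5, "tz": 0, "rx": 0, "ry": 0, "rz": 0, "grip": 60}, {"tx": 0, "ty": 1.7, "tz": 0, "rx": 0, "ry": 0, "rz": 0, "grip": 60}, {"tx": 0, "ty": 0, "tz": 0, "rx": 0, "ry": 0, "rz": 0, "grip": 60}, {"tx": 0, "ty": 0, "tz": 0, "rx": 0, "ry": 0, "rz": 0, "grip": 60}]}}

```text
t: 24.83
eef_pos: [428.9, 160.5, 34.6]
tcp_rot: [-1.573, -0.001, -1.572]
ft_force: [1.0, 0.3, -0.2]
opening: 0.598
```

Emit:
{"name": "move_arm", "arguments": {"rows": [{"tx": 0, "ty": 0, "tz": 0, "rx": 0, "ry": 0, "rz": 0, "grip": 15}, {"tx": 0, "ty": 0, "tz": 0, "rx": 0, "ry": 0, "rz": 0, "grip": 15}, {"tx": 0, "ty": 0, "tz": 0, "rx": 0, "ry": 0, "rz": 0, "grip": 15}, {"tx": 0, "ty": 0, "tz": 0, "rx": 0, "ry": 0, "rz": 0, "grip": 15}, {"tx": 0, "ty": 0, "tz": 0, "rx": 0, "ry": 0, "rz": 0, "grip": 15}, {"tx": 0, "ty": 0, "tz": 0, "rx": 0, "ry": 0, "rz": 0, "grip": 15}, {"tx": 0, "ty": 0, "tz": 0, "rx": 0, "ry": 0, "rz": 0, "grip": 15}, {"tx": 0, "ty": 0, "tz": 0, "rx": 0, "ry": 0, "rz": 0, "grip": 15}]}}

```text
t: 25.5
eef_pos: [429.0, 161.3, 35.6]
tcp_rot: [-1.569, 0.0, -1.571]
ft_force: [-0.0, -2.3, 8.6]
opening: 0.331
```

Opening is about 31.5 mm, which is near the 33 mm body. I lift 14 cm.

Emit:
{"name": "move_arm", "arguments": {"rows": [{"tx": 0, "ty": -1, "tz": 0, "rx": 0, "ry": 0, "rz": 0, "grip": 15}, {"tx": 0, "ty": -2.5, "tz": 0, "rx": 0, "ry": 0, "rz": 0, "grip": 15}, {"tx": 0, "ty": -3, "tz": 0, "rx": 0, "ry": 0, "rz": 0, "grip": 15}, {"tx": 0, "ty": -3, "tz": 0, "rx": 0, "ry": 0, "rz": 0, "grip": 15}, {"tx": 0, "ty": -3, "tz": 0, "rx": 0, "ry": 0, "rz": 0, "grip": 15}, {"tx": 0, "ty": -1.5, "tz": 0, "rx": 0, "ry": 0, "rz": 0, "grip": 15}, {"tx": 0, "ty": 0, "tz": 0, "rx": 0, "ry": 0, "rz": 0, "grip": 15}, {"tx": 0, "ty": 0, "tz": 0, "rx": 0, "ry": 0, "rz": 0, "grip": 15}]}}

```text
t: 26.17
eef_pos: [428.6, 161.3, 175.3]
tcp_rot: [-1.569, 0.0, -1.571]
ft_force: [0.3, -0.3, -0.8]
opening: 0.327
```

```bash
python3 snap.py 21 side; python3 - <<'E'
import cv2
cv2.imwrite("pics/j21.png",cv2.resize(cv2.imread("pics/side21.png")[170:370,240:400],None,fx=3,fy=3))
E
```

```text
26.2167 [428.2 161.2 174.4] [-1.571 -0.    -1.571] [ 0.3  0.1 -1.2] 0.33
```

View pics/j21.png

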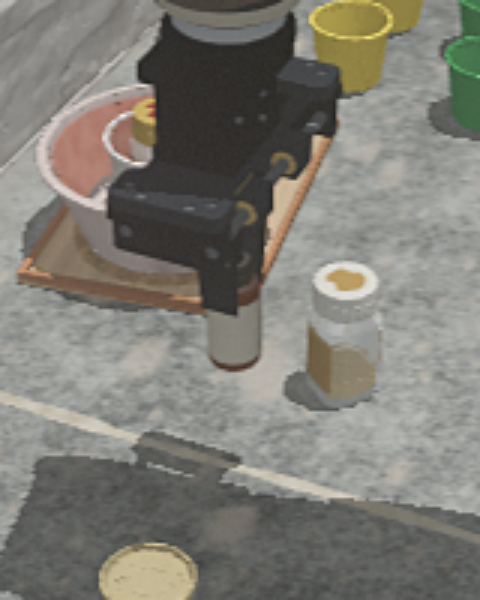

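It hangs straight. I carry it to the small cup at (613.3, -277.4).

Emit:
{"name": "move_arm", "arguments": {"rows": [{"tx": 1.9, "ty": 0, "tz": 0.8, "rx": 0, "ry": 0, "rz": 0, "grip": 15}, {"tx": 3.3, "ty": 0, "tz": 1.4, "rx": 0, "ry": 0, "rz": 0, "grip": 15}, {"tx": 3.3, "ty": 0, "tz": 1.4, "rx": 0, "ry": 0, "rz": 0, "grip": 15}, {"tx": 3.3, "ty": 0, "tz": 1.4, "rx": 0, "ry": 0, "rz": 0, "grip": 15}, {"tx": 3.3, "ty": 0, "tz": 1.4, "rx": 0, "ry": 0, "rz": 0, "grip": 15}, {"tx": 3.3, "ty": 0, "tz": 1.4, "rx": 0, "ry": 0, "rz": 0, "grip": 15}, {"tx": 3.3, "ty": 0, "tz": 1.4, "rx": 0, "ry": 0, "rz": 0, "grip": 15}, {"tx": 3.3, "ty": 0, "tz": 1.4, "rx": 0, "ry": 0, "rz": 0, "grip": 15}, {"tx": 3.3, "ty": 0, "tz": 1.4, "rx": 0, "ry": 0, "rz": 0, "grip": 15}, {"tx": 3.3, "ty": 0, "tz": 1.4, "rx": 0, "ry": 0, "rz": 0, "grip": 15}]}}

```text
t: 27.05
eef_pos: [562.4, -156.4, 172.9]
tcp_rot: [-1.574, 0.001, -1.571]
ft_force: [-0.8, 0.4, -0.6]
opening: 0.328
```

Emit:
{"name": "move_arm", "arguments": {"rows": [{"tx": 3.3, "ty": 0, "tz": 1.4, "rx": 0, "ry": 0, "rz": 0, "grip": 15}, {"tx": 3.3, "ty": 0, "tz": 1.4, "rx": 0, "ry": 0, "rz": 0, "grip": 15}, {"tx": 3.3, "ty": 0, "tz": 1.4, "rx": 0, "ry": 0, "rz": 0, "grip": 15}, {"tx": 2.4, "ty": 0, "tz": 0.9, "rx": 0, "ry": 0, "rz": 0, "grip": 15}, {"tx": 0, "ty": 0, "tz": 0, "rx": 0, "ry": 0, "rz": 0, "grip": 15}, {"tx": 0, "ty": 0, "tz": 0, "rx": 0, "ry": 0, "rz": 0, "grip": 15}, {"tx": 0, "ty": 0, "tz": 0, "rx": 0, "ry": 0, "rz": 0, "grip": 15}]}}

```text
t: 27.63
eef_pos: [612.9, -277.1, 173.2]
tcp_rot: [-1.573, 0.002, -1.571]
ft_force: [0.3, 0.1, -0.2]
opening: 0.33
```

```bash
python3 snap.py 22 side top; python3 - <<'E'
from h import *
img=cv2.imread("pics/side22.png");P=cloud("side",np.load("side22.npy"))
for z in range(140,190,10):
    k=(np.hypot(P[...,0]-613,P[...,1]+277)<40)&(P[...,2]>z)&(P[...,2]<z+10)
    if k.sum()>3: q=P[k];print(z,k.sum(),q.min(0).round(),q.max(0).round(),"xmid",((q.min(0)+q.max(0))/2)[0].round(1))
cv2.imwrite("pics/j22.png",cv2.resize(img[80:250,250:410],None,fx=4,fy=3.5))
meas(cloud("top",np.load("top22.npy")),"top",["small"]);meas(P,"side",["small"])
E
```

```text
27.7333 [ 613.2 -276.6  174.3] [-1.572e+00  1.000e-03 -1.570e+00] [ 0.4 -0.  -0.1] 0.329
140 43 [ 596. -283.  140.] [ 624. -258.  150.] xmid 610.5
150 45 [ 595. -281.  150.] [ 626. -257.  160.] xmid 610.3
160 45 [ 595. -278.  160.] [ 630. -258.  170.] xmid 612.4
170 46 [ 596. -283.  170.] [ 630. -256.  180.] xmid 613.0
180 47 [ 595. -279.  180.] [ 627. -255.  190.] xmid 611.2
top small max() iterable argument is empty
side small [ 612.3 -274.7   35.6] sd 5.0
```

View pics/j22.png

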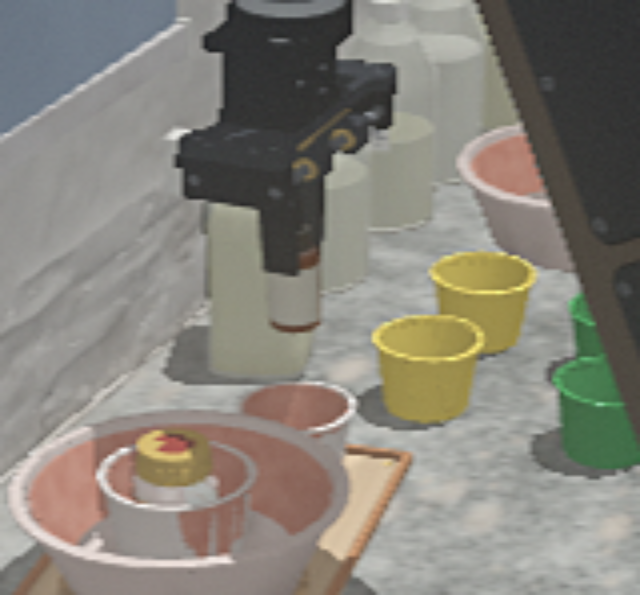

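Aligned. I descend 12.2 cm, then finish slowly.

Emit:
{"name": "move_arm", "arguments": {"rows": [{"tx": 0.05, "ty": 2, "tz": 0.03, "rx": 0, "ry": 0, "rz": 0, "grip": 15}, {"tx": 0, "ty": 2.5, "tz": 0, "rx": 0, "ry": 0, "rz": 0, "grip": 15}, {"tx": 0, "ty": 2, "tz": 0, "rx": 0, "ry": 0, "rz": 0, "grip": 15}, {"tx": 0, "ty": 2, "tz": 0, "rx": 0, "ry": 0, "rz": 0, "grip": 15}, {"tx": 0, "ty": 1.5, "tz": 0, "rx": 0, "ry": 0, "rz": 0, "grip": 15}, {"tx": 0, "ty": 1.2, "tz": 0, "rx": 0, "ry": 0, "rz": 0, "grip": 15}, {"tx": 0, "ty": 0.7, "tz": 0, "rx": 0, "ry": 0, "rz": 0, "grip": 15}, {"tx": 0, "ty": 0.3, "tz": 0, "rx": 0, "ry": 0, "rz": 0, "grip": 15}, {"tx": 0, "ty": 0, "tz": 0, "rx": 0, "ry": 0, "rz": 0, "grip": 15}, {"tx": 0, "ty": 0, "tz": 0, "rx": 0, "ry": 0, "rz": 0, "grip": 15}]}}

```text
t: 28.57
eef_pos: [614.3, -278.3, 53.8]
tcp_rot: [-1.57, -0.001, -1.571]
ft_force: [0.1, 0.0, -0.7]
opening: 0.324
```

Emit:
{"name": "move_arm", "arguments": {"rows": [{"tx": -0.05, "ty": 0.25, "tz": -0.05, "rx": 0, "ry": 0, "rz": 0, "grip": 15}, {"tx": 0, "ty": 0.25, "tz": 0, "rx": 0, "ry": 0, "rz": 0, "grip": 15}, {"tx": 0, "ty": 0, "tz": 0, "rx": 0, "ry": 0, "rz": 0, "grip": 15}, {"tx": 0, "ty": 0, "tz": 0, "rx": 0, "ry": 0, "rz": 0, "grip": 15}]}}

```text
t: 28.9
eef_pos: [613.4, -277.7, 48.1]
tcp_rot: [-1.571, -0.0, -1.571]
ft_force: [-0.3, -0.7, -0.5]
opening: 0.331
```

```bash
python3 snap.py 23 side; python3 - <<'E'
import cv2
cv2.imwrite("pics/j23.png",cv2.resize(cv2.imread("pics/side23.png")[110:270,240:400],None,fx=4,fy=3.6))
E
```

```text
28.95 [ 613.4 -277.8   48.2] [-1.571 -0.    -1.571] [ 0.5  0.1 -1.6] 0.325
```

View pics/j23.png

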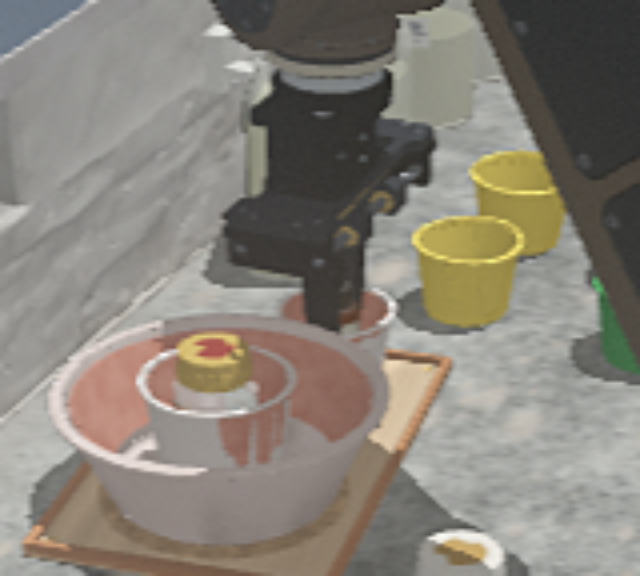

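Emit:
{"name": "move_arm", "arguments": {"rows": [{"tx": 0, "ty": 0.13, "tz": 0, "rx": 0, "ry": 0, "rz": 0, "grip": 15}, {"tx": 0, "ty": 0, "tz": 0, "rx": 0, "ry": 0, "rz": 0, "grip": 15}, {"tx": 0, "ty": 0, "tz": 0, "rx": 0, "ry": 0, "rz": 0, "grip": 15}]}}

```text
t: 29.2
eef_pos: [613.6, -277.9, 47.1]
tcp_rot: [-1.57, -0.0, -1.571]
ft_force: [-0.6, -0.7, 3.3]
opening: 0.326
```

Contact at 3 N. I release a little way and withdraw straight up.

Emit:
{"name": "move_arm", "arguments": {"rows": [{"tx": 0, "ty": 0, "tz": 0, "rx": 0, "ry": 0, "rz": 0, "grip": 43}, {"tx": 0, "ty": 0, "tz": 0, "rx": 0, "ry": 0, "rz": 0, "grip": 43}, {"tx": 0, "ty": 0, "tz": 0, "rx": 0, "ry": 0, "rz": 0, "grip": 43}, {"tx": 0, "ty": 0, "tz": 0, "rx": 0, "ry": 0, "rz": 0, "grip": 43}, {"tx": 0, "ty": -1, "tz": 0, "rx": 0, "ry": 0, "rz": 0, "grip": 43}, {"tx": 0, "ty": -2, "tz": 0, "rx": 0, "ry": 0, "rz": 0, "grip": 43}, {"tx": 0, "ty": -3, "tz": 0, "rx": 0, "ry": 0, "rz": 0, "grip": 43}, {"tx": 0, "ty": -3, "tz": 0, "rx": 0, "ry": 0, "rz": 0, "grip": 43}, {"tx": 0, "ty": -3, "tz": 0, "rx": 0, "ry": 0, "rz": 0, "grip": 43}, {"tx": 0, "ty": -2, "tz": 0, "rx": 0, "ry": 0, "rz": 0, "grip": 43}]}}

```text
t: 30.03
eef_pos: [613.9, -277.9, 190.6]
tcp_rot: [-1.568, -0.002, -1.571]
ft_force: [0.6, -0.5, 0.2]
opening: 0.428
```

Emit:
{"name": "move_arm", "arguments": {"rows": [{"tx": 2.5, "ty": 0, "tz": -3, "rx": 0, "ry": 0, "rz": 0, "grip": 43}, {"tx": 2.5, "ty": 0, "tz": -3, "rx": 0, "ry": 0, "rz": 0, "grip": 43}, {"tx": 2.5, "ty": 0, "tz": -3, "rx": 0, "ry": 0, "rz": 0, "grip": 43}, {"tx": 2.5, "ty": 0, "tz": -3, "rx": 0, "ry": 0, "rz": 0, "grip": 43}, {"tx": 2.5, "ty": 0, "tz": -3, "rx": 0, "ry": 0, "rz": 0, "grip": 43}, {"tx": 2.5, "ty": 0, "tz": -3, "rx": 0, "ry": 0, "rz": 0, "grip": 43}, {"tx": 0, "ty": 0, "tz": 0, "rx": 0, "ry": 0, "rz": 0, "grip": 43}, {"tx": 0, "ty": 0, "tz": 0, "rx": 0, "ry": 0, "rz": 0, "grip": 43}]}}

```text
t: 30.7
eef_pos: [432.0, -429.0, 187.5]
tcp_rot: [-1.57, -0.001, -1.574]
ft_force: [-0.2, 0.2, -0.1]
opening: 0.434
```

```bash
python3 snap.py 24 side top; python3 - <<'E'
from h import *
OB['bowl']=((618,-118),130,78,96,89);OB['cup']=((618,-118),60,92,108,98);OB['red']=((618,-118),35,113,130,121.5)
for n in("top","side"):
    P=cloud(n,np.load(n+"24.npy"));meas(P,n)
    for z0,z1 in((78,88),(97,115)):
        k=(np.hypot(P[...,0]-613,P[...,1]+277)<30)&(P[...,2]>z0)&(P[...,2]<z1)
        if k.sum(): q=P[k];print("drop",z0,k.sum(),((q.min(0)+q.max(0))/2).round(1),q.max(0).round())
cv2.imwrite("pics/t24.png",cv2.resize(cv2.imread("pics/top24.png")[140:260,280:430],None,fx=5,fy=5))
cv2.imwrite("pics/s24.png",cv2.resize(cv2.imread("pics/side24.png")[160:290,235:395],None,fx=4.5,fy=4.5))
E
```

```text
30.8 [ 433.7 -427.5  187.2] [-1.57  -0.    -1.571] [-0.1  0.4 -0.2] 0.43
top bowl [ 617.5 -118.6  100. ] sd 1.2
top cup [ 618.7 -118.2   44.2] sd 1.7
top red [ 619.9 -116.7   20.8] sd 0.7
top ochre [414.7   4.   21.5] sd 0.8
top tin [425.8 292.7  27.2] sd 1.2
top small [ 613.3 -277.5   37.9] sd 1.0
drop 78 19 [ 614.3 -277.8   83. ] [ 625. -268.   88.]
drop 97 17 [ 613.6 -277.   106.8] [ 618. -272.  115.]
side bowl [ 618.  -117.   102.5] sd 1.8
side cup [ 619.  -116.6   44.7] sd 4.1
side red [ 618.3 -111.6   24.6] sd 2.6
side ochre [413.7   9.2  24.8] sd 2.2
side tin [425.7 295.   29.5] sd 1.5
side small [ 611.3 -275.5   32.5] sd 9.2
drop 78 32 [ 612.9 -272.1   83. ] [ 624. -264.   88.]
drop 97 30 [ 613.3 -276.3  105.5] [ 619. -269.  114.]
```

View pics/t24.png

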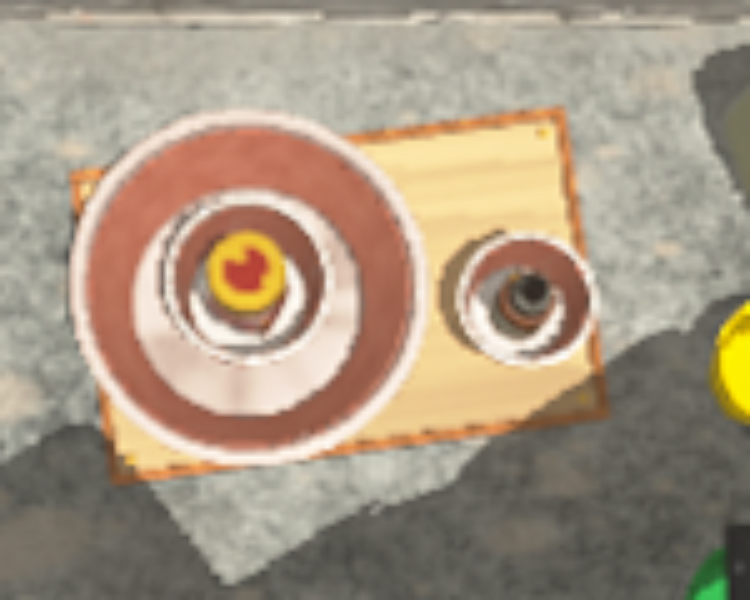

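View pics/s24.png

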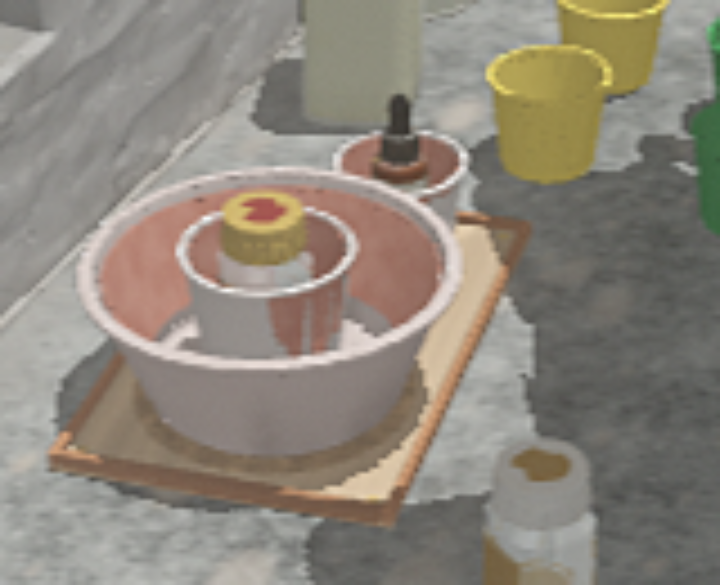

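Everything stands as asked and the gripper is clear of the things. I hand the job in.

```bash
python3 -c "
from cell import env
print(env.job_done())"
```

```text
the job is handed in; nothing more can be done
None
```

The kit is packed in the order asked, everything is let go, and the job was handed in at about 31 s of the 112 s allowed.

| Item | Where it stands (x, y, mm) | Target (x, y, mm) |
|---|---|---|
| Bowl | (617.5, -118.6), level | mat centre (618.7, -118.5) |
| Big cup | (619, -118), level | bowl centre |
| Red jar | (619.9, -116.7), measured at its top, upright | big cup centre |
| Dropper bottle | (613.6, -277), upright | small cup centre (613.3, -277.5) |

The ochre jar, tin and small cup measured within 1 mm of where they started (top view).

- **First bowl grasp missed:** it closed on air above the rim. Depth measurements showed the real fingertips about 34 mm behind where the description puts them relative to the TCP. I corrected for this in every later grasp, and no grasp failed after that.
- **Camera disagreement:** the side view reads y a few millimetres higher than the top view on the small tops (5 mm for the red jar, 2 mm for the tin). It read the untouched ochre jar just as high, so I trusted the top view.

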